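Load the neck-lock bottle carrier and clamp it

TASK

Get the bottle carrier ready to go out: back off its wing nut, draw the lock bolt and push the neck bar fully back, then stand every half-bottle that is loose on the bar (not those in the wire cage) upright in a well of its own. Pull the neck bar fully home round the necks, push the lock bolt fully home and turn the wing nut down tight against its stop again, leaving the cup, the wine glass and the votive glass beside the carrier where they are.

Things in the scene. Friction and masses are not known exactly. Their poses are not given: they have to be found in the camera images.
- carrier: Dark wooden bottle carrier, 239 mm deep (x) by 258 mm wide (y), too heavy to shift, level on the bar. Origin: centre of its underside. Its x axis points from the wells to the raised deck (away from the robot, give or take the yaw), y left, z up. In front, three square wells in a row, 68 mm wide inside, outer walls 34 mm and dividers 31 mm high; behind them the deck.
- deck (a point): Centre of the deck's top, carrier frame (42, 0, 163) mm. The deck spans x -34 to 118 mm and the full width, and carries the neck bar (left), the lock bolt and wing nut (right). An alloy rail 12 mm high runs along its left edge.
- well_0 (a point): Centre of the floor of the left well, 8 mm above the bar; carrier frame (-75, 80, 8) mm
- well_1 (a point): Centre of the floor of the middle well; carrier frame (-75, 0, 8) mm
- well_2 (a point): Centre of the floor of the right well; carrier frame (-75, -80, 8) mm
- wing_nut (a joint): Turn of the brass wing nut, rad: 0 = tight (stop), grows as it unscrews, anticlockwise from above, to a stop at 5.2. At value q the wings lie along 45 degrees + q from the carrier's x axis towards +y. Lifts 0.8 mm per rad. A key on its washer holds the lock bolt until about 3.8; turn to 4.2 or more. With the bolt out it cannot go down tight. Friction 0.06 N m; stays where it is left.
- nut_grip (a point): On the nut's axis, at the height to grip its wings; carrier frame (75, -30, 202) mm when tight. Two flat wings, 44 mm over both square ends, 10 mm thick, 187 to 212 mm above the bar when tight; a 17 mm hub lies below 183 mm. Pinch them across the 10 mm or over the 44 mm. The wings lie along this point's x axis turned +45 degrees about z.
- lug_left (a point): Top centre of the left of two steel guide lugs that bridge the bolt beside the nut, 201 mm above the bar, 16 mm in y, 27 mm in x; inner face 29 mm from the nut's axis. Fingers fit beside the nut only on its +x and -x sides, their closing line within about 45 degrees of the carrier's x axis: turn it in arcs and regrasp, alternately across the thickness and over the ends.
- lug_right (a point): Top centre of the right guide lug, like the left one, on the nut's -y side; carrier frame (75, -67, 201) mm
- lock_bolt (a joint): Travel of the flat alloy lock bolt, m: 0 = home (its nose in the notch of the neck bar), 0.022 = fully drawn towards the carrier's -y. Friction about 1.5 N, no spring. It goes home only with the neck bar home.
- bolt_knob (a point): Grip point of the bolt's black upright knob, 19 mm diameter, 172 to 208 mm above the bar; this point lies 194 mm up on its axis, carrier frame (75, -106, 194) mm when home.
- neck_bar (a joint): Travel of the steel neck bar (a comb 6 mm thick, underside 163 mm up, with three slots 44 mm wide open to the front), m: 0 = home, slots round the necks over the wells; 0.065 = fully back, wells clear from above. It slides along the carrier's +x. Friction about 2 N, no spring, 1.5 mm play in the notch.
- bar_handle (a point): Grip point of the neck bar's red upright handle: 12 mm thick along the carrier's x, 38 mm along y, 169 to 206 mm above the bar; this point is on its centre line, 194 mm up, carrier frame (20, 59, 194) mm when home.
- bottle_a_mid (a point): Centre of a loose half-bottle of red wine (may be absent), half-way up its 235 mm, axis z. Body 58 mm diameter up to 146 mm from its foot, neck 31 mm diameter from there to the top; 0.66 kg. Grip it round the neck, about 200 mm above its foot. Standing in a well this point is 125.5 mm above the bar.
- bottle_b_mid (a point): Centre of a loose half-bottle of red wine (may be absent), half-way up its 235 mm, axis z. Body 58 mm diameter up to 146 mm from its foot, neck 31 mm diameter from there to the top; 0.66 kg. Grip it round the neck, about 200 mm above its foot. Standing in a well this point is 125.5 mm above the bar.
- bottle_c_mid (a point): Centre of a loose half-bottle of red wine (may be absent), half-way up its 235 mm, axis z. Body 58 mm diameter up to 146 mm from its foot, neck 31 mm diameter from there to the top; 0.66 kg. Grip it round the neck, about 200 mm above its foot. Standing in a well this point is 125.5 mm above the bar.
- cup: Bystander: steel cup with a handle, 58 x 79 x 92 mm, standing on the bar; origin at the underside
- stem_glass: Bystander: wine glass standing on its rim, foot up, 81 mm wide, 202 mm high; origin at the underside
- votive: Bystander: low bowl-shaped pink votive glass, 74 mm wide, 43 mm high; origin at the underside
Not all that is in view belongs to the job. Leave any orange look-alike of the part that bears bottle_b_mid alone. Leave any purple look-alike of the part that bears bottle_a_mid alone.

How it is judged:
By the outcome, as a careful person would: the job done as asked, in the order asked, and still so for the second after the job is handed in, with the robot touching nothing.
Of bottle_a, bottle_b, bottle_c only 2 to 3 are there at a start; the rules pass over those that are not, and their reading is None.
Once in a run the grip may slacken for a moment while it holds something.
It also fails if it takes over 210 s, if anything falls off the work surface, if the arm or the gripper's body presses on something with over 40 N, if the wrist force passes 120 N, or if a joint passes its speed limit or range.

ROBOT

A 7-joint arm with a two-finger parallel gripper is mounted at the origin on a cart in front of the work surface, level with it; the furniture and walls round the work are solid. World frame = base frame: x ahead of the robot, y to its left, z up, the work surface at z = 0. Lengths are in mm, angles in rad, forces in N, time in s.
With the tool pointing down it reaches from about 400 to 875 mm from the base axis. Payload 4.4 kg.
Tool frame: the origin (TCP) lies at the very end of the fingers, on their centre line; the grasp point (between the pads) lies 19 mm behind it; y points along the fingers, x is the direction in which the jaws open and shut, and the axes are right-handed (so a half turn about y gives the same grasp; the last joint's range is limited). The gripper opens to 85 mm and grips with 20 to 120 N. Pads are 22 mm wide; open, the fingers measure 114 mm over their backs; the gripper's body (76 mm by 85 mm) begins 54 mm behind the grasp point. The pads swing forward as they close: fully open they stand 13 mm farther back than shut.
Start: joints at [-1.198, 0.628, 0.038, 1.517, -0.027, 0.996, -0.02], TCP at [276.134, 588.445, 231.313] pointing down, gripper open.
Joint ranges: [-3.06, 3.06], [-0.37, 2.12], [-1.25, 1.32], [0.18, 2.47], [-1.1, 4.24], [0.23, 1.98], [-2.94, 2.94]. Speed limits (rad/s): [2.57, 2.57, 3.14, 3.14, 3.14, 3.14, 3.14].

INTERFACE

Orientations are given as [roll, pitch, yaw] about the fixed x, y, z axes, in that order (R = Rz(yaw) Ry(pitch) Rx(roll)).
In Python, from cell import readout, eyes, finish_job gives the robot as it stands. The module is installed in compiled form; this text tells all that it offers.
- The arm moves only by the tool apply_moves, never from a script. Its argument "commands" is a list that holds one entry, the list of rows, each a list of 6 numbers: the shift along the tool's x, y, z in units of 0.04 m (1.0 is 0.04 m), then the turn, a rotation vector about the tool's x, y, z in units of 5 degrees (1.0 is 5 degrees). A call has 1 to 8 rows; each row shifts and turns the pose as measured when the row begins, along the tool's axes as they then stand; what a row does not reach is not made up. A row lasts 1/12 s, in which the tool goes at most 41.7 mm and 7.16 degrees, less where a joint would pass 70% of its speed; a pose out of reach is approached as far as the arm can. A call with a number of a shift or a turn outside -1 to 1 is refused whole. A call with a gripper value outside its range is refused whole. "claw" is the finger opening in mm, from 0 to 85.4, set as the call begins (left out, the last holds). The fingers move at their own pace and stop on an object; the grip force is fixed at half the most. Time passes only in rows, so rows that do not move let the fingers close. It gives the time, the measured TCP pose, the force and the opening at its end, in the units of the state.
- readout.read_state(): the state, without advancing time (a new reading comes with each control period).
- eyes.get_image(name): name is "side" or "top"; returns a dict with "image" (384x512x3 uint8, red, green, blue), "mtx" (3x3 intrinsics, pixels), "k1" (the pictures are not rectified: a ray, as slopes to the right and down, at radius r is drawn at 1 + k1 r^2 times it, then the intrinsics apply), "rvec" (rotation vector, rad) and "tvec" (3), from world to camera coordinates, as OpenCV has them. Camera axes: x right, y down, z forward; pixel columns grow to the right and rows downward; lengths in mm; the calibration is good to about 2 mm. A picture is of the moment at which its call begins. There is no depth.
- finish_job(): hands the job in, once; it reports no verdict.
The state is a dict: "clock": time; "qpos": joint angles; "qd": joint speeds; "tau": joint torques, N m; "eef_pos": TCP position; "tool_rot": TCP orientation; "force": force on the tool from outside, world axes, zero at the start; "torque": the same for the moment, N m; "width": finger opening in mm.
Only numpy, scipy, OpenCV 4.12 (cv2) and the standard library are available. Lean on these libraries where they do the work, as an engineer would, in place of code of your own. Each camera call takes 0.05 s, during which the arm holds its last target. There are 200 camera calls.

## Working session

There is one attempt and no reset: what is moved stays moved. The work goes in short steps, Python scripts to look and compute and a tool call to move; the robot and the scene stay as the last step left them, time stands still between calls to the robot, and variables do not carry over. Pictures are saved under pics/ and viewed, about 12 in all and at most 16, crops included, and the job is handed in when it is done.

Besides the shell and the picture viewer there is one more tool, called after "Request:" as name(argument=value, ...), one argument or row to a line, values as JSON. apply_moves: Moves the arm, as the interface text tells. Shifts and turns lie within -1 to 1; 1 stands for 0.04 m of shift or 5 degrees of turn. Its arguments: {"type":"object","properties":{"commands":{"type":"array"},"claw":{"type":"number"}},"required":["commands"]}

```bash
mkdir -p pics
cat > h.py <<'E'
import numpy as np, cv2
from cell import readout, eyes, finish_job
from scipy.spatial.transform import Rotation as R
def snap(n,f=None):
    d=eyes.get_image(n)
    if f: cv2.imwrite('pics/'+f,d['image'][:,:,::-1])
    return d
def proj(d,P):
    P=np.atleast_2d(np.array(P,float)); c=R.from_rotvec(np.ravel(d['rvec'])).apply(P)+np.ravel(d['tvec'])
    s=c[:,:2]/c[:,2:]; s=s*(1+d['k1']*(s**2).sum(1,keepdims=True)); K=d['mtx']
    return np.c_[K[0,0]*s[:,0]+K[0,2],K[1,1]*s[:,1]+K[1,2]]
def ray(d,uv):
    K=d['mtx'];t=np.array([(uv[0]-K[0,2])/K[0,0],(uv[1]-K[1,2])/K[1,1]]);s=t.copy()
    for _ in range(30): s=t/(1+d['k1']*(s@s))
    Rm=R.from_rotvec(np.ravel(d['rvec'])).as_matrix()
    return -Rm.T@np.ravel(d['tvec']), Rm.T@np.r_[s,1]
def atz(d,uv,z):
    o,v=ray(d,uv); return o+v*(z-o[2])/v[2]
E
python3 - <<'E'
from h import *
for n in('side','top'):
    d=snap(n,n+'0.png'); print(n,d['mtx'].round(1).tolist(),d['k1'],ray(d,(256,192)))
    im=cv2.resize(d['image'][:,:,::-1],(800,600),interpolation=cv2.INTER_CUBIC);cv2.imwrite('pics/%s0b.png'%n,im)
s=readout.read_state();print(s)
E
```

```text
side [[348.3, 0.0, 253.7], [0.0, 348.3, 187.5], [0.0, 0.0, 1.0]] -0.10787712359366683 (array([ 118.41429652,  970.88804945, 1118.08055481]), array([ 0.3134201 , -0.65664586, -0.68614764]))
top [[463.0, 0.0, 261.5], [0.0, 463.0, 198.2], [0.0, 0.0, 1.0]] 0.06630755894195604 (array([  55.61936106,   33.10218549, 1447.41032574]), array([ 0.38423408,  0.01587418, -0.92327338]))
{'clock': 0.1, 'qpos': array([-1.19782483,  0.62926673,  0.03842624,  1.51823825, -0.02700533,
        0.99631071, -0.02001832]), 'qd': array([-1.53700757e-03, -1.55735111e-03,  5.87572554e-04, -3.42290937e-03,
        6.74250151e-06,  3.61335685e-04,  7.25768550e-05]), 'tau': array([ 3.19506165e-03, -5.64527893e+01,  1.23075932e+00, -1.93974352e+01,
        1.13489651e-02,  5.38164546e-03, -1.52322724e-05]), 'eef_pos': array([275.86516442, 587.94958465, 230.4817395 ]), 'tool_rot': array([-1.57079833,  0.00170584,  1.13201926]), 'force': array([ 0.14307212, -0.44127004,  0.85851623]), 'torque': array([0.00085262, 0.01220474, 0.00703028]), 'width': 84.98607184745525}
```

View pics/side0b.png

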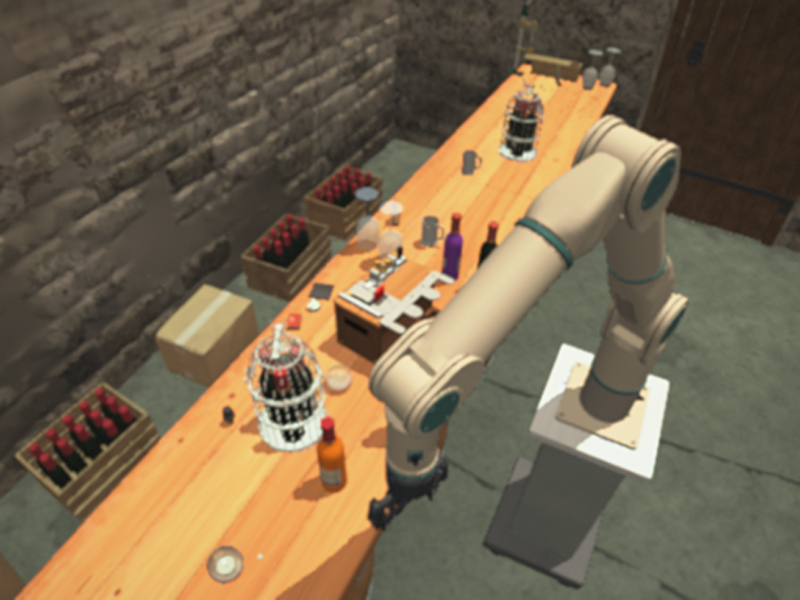

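View pics/top0b.png

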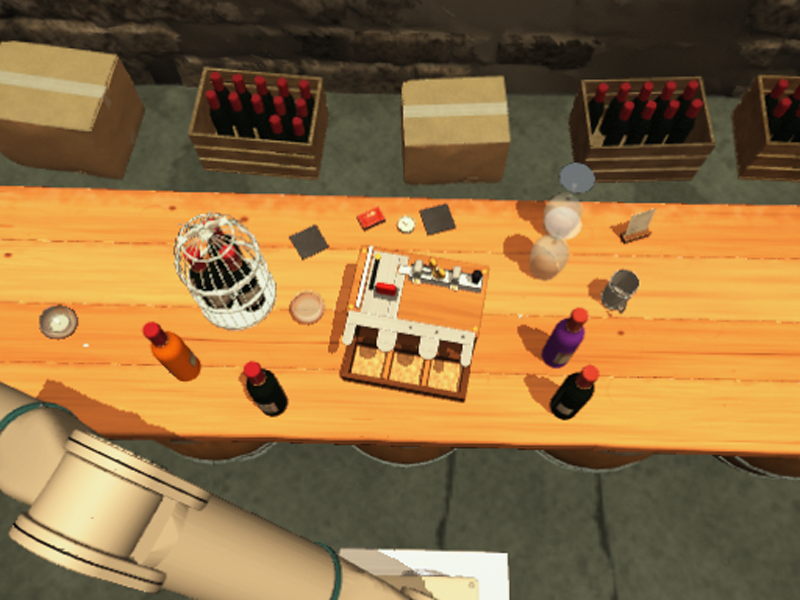

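The loose red-wine bottles (top, 800 px view) are dark ones at (265,390) and (572,392). Look-alikes: orange at (172,352), purple at (565,338), caged bottles at (225,270) and crated bottles behind; all to be left. The carrier is at (415,320), the votive at (307,307), the cup at (620,290) and the stem glass at (550,240). Next is a close crop of the carrier.

Run:
```python
from h import *
d=snap('top'); im=d['image'][:,:,::-1]
cv2.imwrite('pics/c1.png',cv2.resize(im[148:262,212:322],None,fx=5.2,fy=5.2,interpolation=cv2.INTER_CUBIC))
a=cv2.resize(im[225:275,145:195],None,fx=8,fy=8,interpolation=cv2.INTER_CUBIC);b=cv2.resize(im[225:275,345:395],None,fx=8,fy=8,interpolation=cv2.INTER_CUBIC)
cv2.imwrite('pics/c2.png',np.hstack([a,b]))
```

```text
(no output)
```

View pics/c1.png

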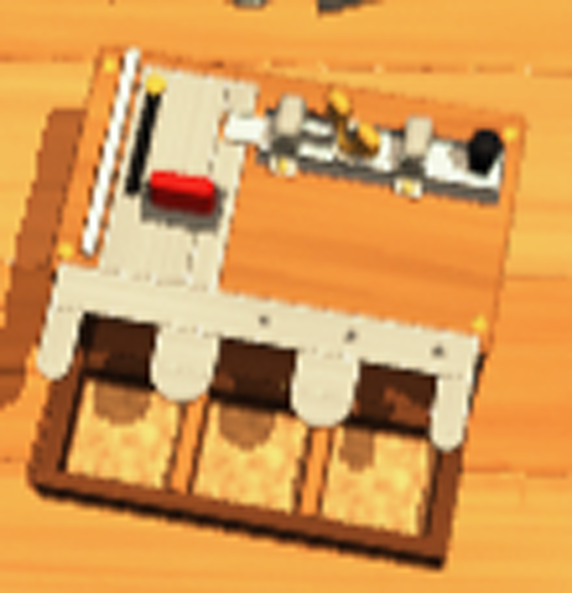

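View pics/c2.png

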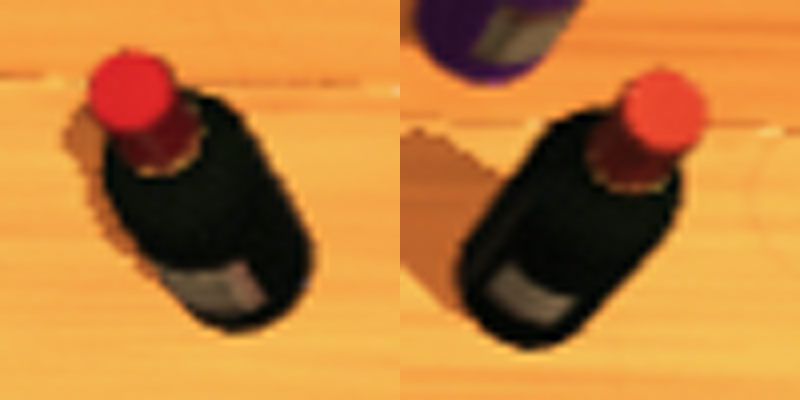

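Run:
```python
from h import *
from scipy.optimize import least_squares
d=snap('top')
C=[((118,129,163),(103,48)),((118,-129,163),(525,118)),((-34,-129,169),(480,342)),((-119.5,129,34),(38,462)),((-119.5,-129,34),(445,545)),((75,-106,208),(485,143)),((20,59,206),(183,185)),((75,-30,212),(352,121))]
P=np.array([c[0] for c in C],float);U=np.array([c[1] for c in C])/5.2+[212,148]-0.4
def W(p,P): 
    c,s=np.cos(p[2]),np.sin(p[2]);return np.c_[p[0]+c*P[:,0]-s*P[:,1],p[1]+s*P[:,0]+c*P[:,1],P[:,2]]
f=lambda p:((proj(d,W(p,P))-U)/[1,1]).ravel()
r=least_squares(f,[600,0,0],x_scale=[10,10,.1],loss='soft_l1');print(r.x,np.degrees(r.x[2]));print(r.fun.reshape(-1,2).round(1))
p=r.x
pts={'w0':(-75,80,8),'w1':(-75,0,8),'w2':(-75,-80,8),'nut':(75,-30,202),'knob':(75,-106,194),'handle':(20,59,194),'lugL':(75,7,201),'lugR':(75,-67,201)}
for k,v in pts.items(): print(k,W(p,np.array([v],float)).round(1))
for uv in [(131/8+145-.4,92/8+225-.4),(265/8+345-.4,110/8+225-.4)]: print('bottle',atz(d,uv,235).round(1))
# foot check: body base front edge
for uv in [(240/8+145,330/8+225),(130/8+345,348/8+225)]: print('foot front',atz(d,uv,0).round(1))
for n,uv in [('votive',(307,320)),('glass foot',(577,178)),('cup',(615,300)),('cupTop',(625,278)),('cage',(235,310)),('purple',(578,318)),('orange',(154,331))]:
  z={'glass foot':202,'cupTop':92,'purple':235,'orange':235}.get(n,0);print(n,atz(d,np.array(uv)/1.5625,z).round(0))
```

```text
[ 5.73232209e+02  2.90141318e+01 -1.64273134e-01] -9.412157285397031
[[-0.7 -1.4]
 [ 0.5 -0.5]
 [ 1.8  1.6]
 [-1.8  3.4]
 [ 0.3  2.4]
 [ 0.  -0.2]
 [-0.6 -1. ]
 [ 0.2 -1. ]]
w0 [[512.3 120.2   8. ]]
w1 [[499.2  41.3   8. ]]
w2 [[486.2 -37.6   8. ]]
nut [[642.3 -12.8 202. ]]
knob [[629.9 -87.8 194. ]]
handle [[602.6  83.9 194. ]]
lugL [[648.4  23.7 201. ]]
lugR [[636.3 -49.3 201. ]]
bottle [423.4 308.4 235. ]
bottle [ 432.5 -280.8  235. ]
foot front [396.5 306.9   0. ]
foot front [ 404.6 -282.6    0. ]
votive [606. 255.   0.]
glass foot [ 846. -290.  202.]
cup [ 670. -406.    0.]
cupTop [ 681. -402.   92.]
cage [625. 411.   0.]
purple [ 534. -266.  235.]
orange [489. 486. 235.]
```

```bash
cat >> h.py <<'E'
def W(p,P):
    P=np.atleast_2d(np.array(P,float));c,s=np.cos(p[2]),np.sin(p[2]);return np.c_[p[0]+c*P[:,0]-s*P[:,1],p[1]+s*P[:,0]+c*P[:,1],P[:,2]]
def overlay(d,p,box,k,f,nut=0.,bolt=0.,bar=0.):
    x0,y0,x1,y1=box;im=cv2.resize(d['image'][y0:y1,x0:x1,::-1],None,fx=k,fy=k,interpolation=cv2.INTER_CUBIC)
    def L(P,c=(255,0,0),cl=True):
        u=((proj(d,W(p,P))-[x0,y0]+.5)*k).round().astype(int);cv2.polylines(im,[u.reshape(-1,1,2)],cl,c,1)
    L([(118,129,163),(118,-129,163),(-34,-129,163),(-34,129,163)])
    L([(-34,129,34),(-119.5,129,34),(-119.5,-129,34),(-34,-129,34)],cl=False);L([(-119.5,129,0),(-119.5,-129,0)],(255,255,0))
    for y in(80,0,-80): L([(-75+a,y+b,8) for a,b in((34,34),(34,-34),(-34,-34),(-34,34))],(0,200,0))
    b=bar*1000;L([(14+b,78,206),(26+b,78,206),(26+b,40,206),(14+b,40,206)],(255,0,255))
    t=np.linspace(0,6.28,24)
    L(np.c_[75+9.5*np.cos(t),-106-bolt*1000+9.5*np.sin(t),208+0*t],(0,255,255))
    a=np.pi/4+nut;c,s=np.cos(a),np.sin(a);h=212+.8*nut
    L([(75+c*u-s*v,-30+s*u+c*v,h) for u,v in((22,5),(22,-5),(-22,-5),(-22,5))],(0,0,255))
    for y in(7,-67): L([(75+u,y+v,201) for u,v in((13.5,8),(13.5,-8),(-13.5,-8),(-13.5,8))],(255,255,0))
    cv2.imwrite('pics/'+f,im)
E
python3 - <<'E'
from h import *
from scipy.optimize import least_squares
d=snap('top')
C=[((118,129,163),(103,48)),((118,-129,163),(525,118)),((75,-106,208),(485,143)),((20,59,206),(183,182)),((75,-30,212),(353,121)),((75,7,201),(290,110)),((75,-67,201),(417,132))]
P=np.array([c[0] for c in C],float);U=np.array([c[1] for c in C])/5.2+[212,148]-0.4
r=least_squares(lambda p:(proj(d,W(p,P))-U).ravel(),[573,29,-.16],x_scale=[10,10,.1],loss='soft_l1');print(r.x,r.fun.reshape(-1,2).round(1))
overlay(d,r.x,(212,148,322,262),5.2,'o1.png')
s=snap('side');u=proj(s,W(r.x,[(0,0,100)]))[0].astype(int);print(u)
overlay(s,r.x,(u[0]-50,u[1]-55,u[0]+60,u[1]+50),5.2,'o2.png')
E
python3 -c "
import cv2,numpy as np
a=cv2.imread('pics/o1.png');b=cv2.imread('pics/o2.png');h=min(len(a),len(b));cv2.imwrite('pics/o3.png',cv2.resize(np.hstack([a[:h],b[:h]]),None,fx=.7,fy=.7))"
```

```text
[ 5.71780276e+02  2.79668203e+01 -1.56741409e-01] [[-0.7 -0.7]
 [ 0.6 -0.4]
 [ 0.2 -0.1]
 [-0.3  0.2]
 [ 0.2 -0.7]
 [-0.1  1. ]
 [ 0.   0.9]]
[255 197]
```

View pics/o3.png

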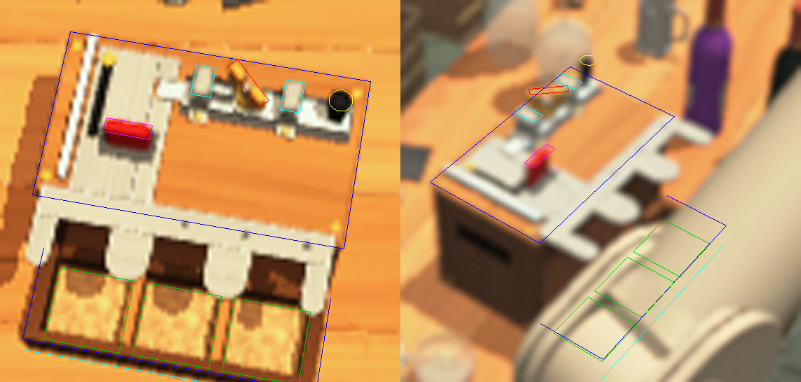

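The overlay matches the top view: deck, knob, lugs and handle line up to about 1 px, so the carrier is at (572, 28) with yaw −9°. Next I add a planner that turns a target into rows.

```bash
cat >> h.py <<'E'
CP=np.array([571.8,28.0,-0.1567])
def rows(tgts,step=40.,maxn=99):
    """tgts: list of (x,y,z,yaw_deg) world; prints rows in tool units"""
    s=readout.read_state();p=np.array(s['eef_pos']);r=R.from_euler('xyz',s['tool_rot'])
    print('t',round(s['clock'],2),'p',p.round(1),'rpy',np.degrees(s['tool_rot']).round(1),'F',np.round(s['force'],1),'w',round(s['width'],1),'q',np.round(s['qpos'],2))
    out=[]
    for x,y,z,yaw in tgts:
        t=np.array([x,y,z],float);rt=R.from_euler('xyz',[-90,0,yaw],degrees=True)
        rv=(r.inv()*rt).as_rotvec(degrees=True);n=max(1,int(np.ceil(max(np.linalg.norm(t-p)/step,np.abs(rv).max()/5-1e-6))))
        for i in range(n):
            sh=r.inv().apply((t-p)/n)/40;out.append(np.r_[sh,rv/n/5].round(2).tolist());r=r*R.from_rotvec(rv/n,degrees=True)
        p=t;r=rt
    for i in range(0,len(out),8): print('[['+', '.join(str([0 if v==0 else v for v in o]).replace(' ','') for o in out[i:i+8])+']]')
def cw(x,y,z): return W(CP,[(x,y,z)])[0]
E
python3 - <<'E'
from h import *
n=cw(75,-30,202);print(n,cw(75,-106,194),cw(20,59,194))
rows([(290,560,330,45),(440,100,330,0),(n[0],n[1],300,-51)])
E
```

```text
[641.19928943 -13.33689184 202.        ] [629.33876781 -88.40571377 194.        ] [600.76246335  83.15592187 194.        ]
t 0.3 p [276.  588.3 231. ] rpy [-90.    0.   64.9] F [-0.2 -0.5 -0.8] w 85.3 q [-1.2   0.63  0.04  1.52 -0.03  1.   -0.02]
[[[-0.12,-0.62,-0.15,0,0.99,0], [-0.11,-0.62,-0.16,0,0.99,0], [-0.09,-0.62,-0.17,0,0.99,0], [-0.08,-0.62,-0.18,0,0.99,0], [-0.42,0,-0.83,0,0.69,0], [-0.37,0,-0.85,0,0.69,0], [-0.32,0,-0.87,0,0.69,0], [-0.27,0,-0.89,0,0.69,0]]]
[[[-0.21,0,-0.91,0,0.69,0], [-0.16,0,-0.92,0,0.69,0], [-0.1,0,-0.93,0,0.69,0], [-0.04,0,-0.93,0,0.69,0], [0.01,0,-0.93,0,0.69,0], [0.07,0,-0.93,0,0.69,0], [0.12,0,-0.92,0,0.69,0], [0.18,0,-0.91,0,0.69,0]]]
[[[0.23,0,-0.9,0,0.69,0], [0.46,0.07,-0.26,0,0.93,0], [0.48,0.07,-0.22,0,0.93,0], [0.49,0.07,-0.18,0,0.93,0], [0.51,0.07,-0.14,0,0.93,0], [0.52,0.07,-0.1,0,0.93,0], [0.52,0.07,-0.06,0,0.93,0], [0.52,0.07,-0.01,0,0.93,0]]]
[[[0.52,0.07,0.03,0,0.93,0], [0.52,0.07,0.07,0,0.93,0], [0.51,0.07,0.11,0,0.93,0], [0.5,0.07,0.15,0,0.93,0]]]
```

Request:
apply_moves(
  commands=[
    [[-0.12,-0.62,-0.15,0,1,0],[-0.11,-0.62,-0.16,0,1,0],[-0.09,-0.62,-0.17,0,1,0],[-0.08,-0.62,-0.18,0,1,0],[-0.42,0,-0.83,0,0.7,0],[-0.37,0,-0.85,0,0.7,0],[-0.32,0,-0.87,0,0.7,0],[-0.27,0,-0.89,0,0.7,0]],
  ],
  claw=30,
)

```text
clock: 0.97
eef_pos: [329.0, 421.2, 332.0]
tool_rot: [-1.566, 0.002, 0.527]
force: [0.7, 0.2, -0.5]
width: 30.0
```

Request:
apply_moves(
  commands=[
    [[-0.21,0,-0.91,0,0.7,0],[-0.16,0,-0.92,0,0.7,0],[-0.1,0,-0.93,0,0.7,0],[-0.04,0,-0.93,0,0.7,0],[0.01,0,-0.93,0,0.7,0],[0.07,0,-0.93,0,0.7,0],[0.12,0,-0.92,0,0.7,0],[0.18,0,-0.91,0,0.7,0]],
  ],
)

```text
clock: 1.63
eef_pos: [414.1, 121.2, 332.1]
tool_rot: [-1.562, 0.001, 0.016]
force: [1.4, 0.1, -0.3]
width: 29.9
```

Run:
```python
from h import *
n=cw(75,-30,202)
rows([(n[0],n[1],290,-51)])
```

```text
t 1.63 p [414.1 121.2 332.1] rpy [-89.5   0.    0.9] F [ 1.4  0.1 -0.3] w 29.9 q [-0.73  0.21  0.47  1.95 -0.12  1.01 -0.19]
[[[0.51,0.09,-0.31,-0.01,0.94,0], [0.54,0.09,-0.27,-0.01,0.94,0], [0.56,0.09,-0.23,-0.01,0.94,0], [0.57,0.09,-0.18,-0.01,0.94,0], [0.59,0.09,-0.13,-0.01,0.94,0], [0.59,0.09,-0.08,-0.01,0.94,0], [0.6,0.09,-0.03,-0.01,0.94,0], [0.6,0.1,0.02,-0.01,0.94,0]]]
[[[0.6,0.1,0.06,-0.01,0.94,0], [0.59,0.1,0.11,-0.01,0.94,0], [0.58,0.1,0.16,-0.01,0.94,0]]]
```

Tracking is accurate.

Request:
apply_moves(
  commands=[
    [[0.51,0.09,-0.31,-0.01,0.94,0],[0.54,0.09,-0.27,-0.01,0.94,0],[0.56,0.09,-0.23,-0.01,0.94,0],[0.57,0.09,-0.18,-0.01,0.94,0],[0.59,0.09,-0.13,-0.01,0.94,0],[0.59,0.09,-0.08,-0.01,0.94,0],[0.6,0.09,-0.03,-0.01,0.94,0],[0.6,0.1,0.02,-0.01,0.94,0]],
  ],
)

```text
clock: 2.3
eef_pos: [582.2, 7.7, 304.0]
tool_rot: [-1.566, 0.003, -0.682]
force: [0.1, -0.4, 0.3]
width: 29.9
```

Request:
apply_moves(
  commands=[
    [[0.6,0.1,0.06,-0.01,0.94,0],[0.59,0.1,0.11,-0.01,0.94,0],[0.58,0.1,0.16,-0.01,0.94,0]],
  ],
)

```text
clock: 2.55
eef_pos: [645.2, -33.3, 290.8]
tool_rot: [-1.57, 0.005, -0.939]
force: [-0.7, 0.6, 0.3]
width: 30.1
```

Run:
```python
from h import *
n=cw(75,-30,202)
rows([(n[0],n[1],225,-52)],20)
d=snap('side');t=readout.read_state()['eef_pos'];print(proj(d,[t,n]))
x,y=proj(d,[n])[0].astype(int)
overlay(d,CP,(x-45,y-45,x+45,y+45),6,'s1.png')
```

```text
t 2.55 p [645.2 -33.3 290.8] rpy [-89.9   0.3 -53.8] F [-0.7  0.6  0.3] w 30.1 q [-0.36  0.65  0.68  1.46 -0.43  1.18 -0.56]
[[[-0.11,0.41,0.05,0,-0.09,-0.01], [-0.11,0.41,0.05,0,-0.09,-0.01], [-0.11,0.41,0.06,0,-0.09,-0.01], [-0.11,0.41,0.06,0,-0.09,-0.01]]]
[[246.53979945 147.44770807]
 [245.2264059  168.06776584]]
```

View pics/s1.png

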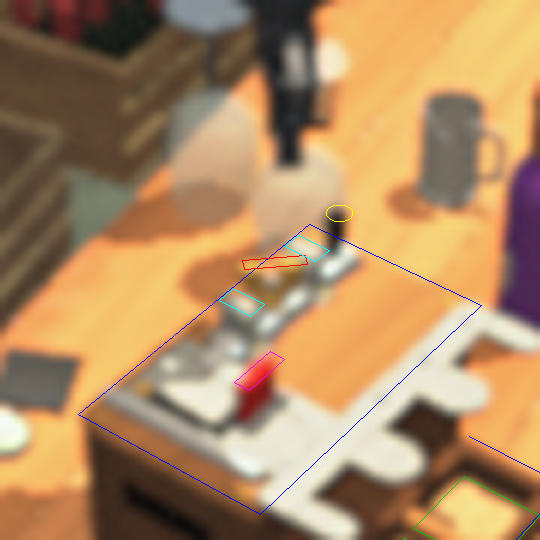

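Request:
apply_moves(
  commands=[
    [[-0.15,0.41,0.07,0,-0.05,-0.01],[-0.15,0.41,0.07,0,-0.05,-0.01],[-0.11,0.41,0.06,0,-0.05,-0.01],[-0.05,0.38,0.03,0,-0.02,-0.01]],
  ],
  claw=24,
)

```text
clock: 2.93
eef_pos: [648.9, -21.4, 224.6]
tool_rot: [-1.568, -0.012, -0.935]
force: [0.3, 0.5, -0.1]
width: 24.0
```

Run:
```python
from h import *
n=cw(75,-30,202)
rows([(n[0],n[1],186,-53)],15)
```

```text
t 2.93 p [648.9 -21.4 224.6] rpy [-89.8  -0.7 -53.6] F [ 0.3  0.5 -0.1] w 24.0 q [-0.38  0.71  0.65  1.55 -0.47  1.03 -0.54]
[[[-0.1,0.32,-0.01,-0.01,-0.04,0.04], [-0.09,0.32,-0.01,-0.01,-0.04,0.04], [-0.09,0.32,-0.01,-0.01,-0.04,0.04]]]
```

Request:
apply_moves(
  commands=[
    [[-0.27,0,-0.03,0,0,0.1],[0,0,0,0,0,0]],
  ],
)

```text
clock: 3.1
eef_pos: [638.6, -11.1, 220.9]
tool_rot: [-1.573, 0.003, -0.933]
force: [0.2, 0.4, -1.0]
width: 24.2
```

Run:
```python
from h import *
n=cw(75,-30,202)
rows([(n[0],n[1],186,-53)],15)
```

```text
t 3.1 p [638.6 -11.1 220.9] rpy [-90.1   0.2 -53.5] F [ 0.2  0.4 -1. ] w 24.2 q [-0.39  0.7   0.64  1.57 -0.47  1.03 -0.55]
[[[0.03,0.29,0.01,0.01,-0.03,-0.01], [0.03,0.29,0.01,0.01,-0.03,-0.01], [0.03,0.29,0.01,0.01,-0.03,-0.01]]]
```

Request:
apply_moves(
  commands=[
    [[0.04,0.3,0.01,0,0,0],[0.04,0.3,0.01,0,0,0],[0.02,0.25,0.01,0,0,0],[0,0,0,0,0,0]],
  ],
)

```text
clock: 3.43
eef_pos: [643.1, -13.5, 186.8]
tool_rot: [-1.569, 0.001, -0.932]
force: [0.2, 0.8, 0.4]
width: 23.9
```

Request:
apply_moves(
  commands=[
    [[0,0,0,0,0,0],[0,0,0,0,0,0],[0,0,0,0,0,0],[0,0,0,0,0,0],[0,0,0,0,0,0],[0,0,0,0,0,0]],
  ],
  claw=0,
)

```text
clock: 3.93
eef_pos: [643.1, -14.2, 186.5]
tool_rot: [-1.57, 0.001, -0.932]
force: [-0.5, 0.2, -2.5]
width: 8.8
```

Request:
apply_moves(
  commands=[
    [[0,-0.002,0,0,-1,0],[0,-0.002,0,0,-1,0],[0,-0.002,0,0,-1,0],[0,-0.002,0,0,-1,0]],
  ],
)

```text
clock: 4.27
eef_pos: [643.4, -14.4, 186.8]
tool_rot: [-1.57, -0.001, -0.571]
force: [0.7, -0.3, -2.9]
width: 8.7
```

Request:
apply_moves(
  commands=[
    [[0,-0.002,0,0,-1,0],[0,-0.002,0,0,-1,0],[0,-0.002,0,0,-1,0],[0,-0.002,0,0,-1,0]],
  ],
)

```text
clock: 4.6
eef_pos: [643.8, -14.6, 187.1]
tool_rot: [-1.571, -0.002, -0.206]
force: [-0.1, 0.7, -3.1]
width: 8.6
```

Run:
```python
from h import *
print(readout.read_state()['torque'])
n=cw(75,-30,202)
rows([(n[0],n[1],188,33)],15)
```

```text
[ 0.0503452  -0.06380879 -0.07138951]
t 4.6 p [643.8 -14.6 187.1] rpy [-90.   -0.1 -11.8] F [-0.1  0.7 -3.1] w 8.6 q [-0.26  0.7   0.42  1.59 -0.33  0.92  0.06]
[[[-0.01,0,0,0,-1.0,0], [-0.01,0,0,0,-1.0,0], [-0.01,0,0,0,-1.0,0], [-0.01,0,0,0,-1.0,0], [-0.01,0,0,0,-1.0,0], [-0.01,0,0,0,-1.0,0], [-0.01,0,0.01,0,-1.0,0], [-0.01,0,0.01,0,-1.0,0]]]
[[[0,0,0.01,0,-1.0,0]]]
```

Request:
apply_moves(
  commands=[
    [[0,-0.002,0,0,-1,0],[0,-0.002,0,0,-1,0],[0,-0.002,0,0,-1,0],[0,-0.002,0,0,-1,0],[0,-0.002,0,0,-1,0]],
  ],
)

```text
clock: 5.02
eef_pos: [644.3, -14.6, 187.5]
tool_rot: [-1.572, -0.004, 0.251]
force: [1.0, -0.2, -3.1]
width: 8.8
```

Request:
apply_moves(
  commands=[
    [[0,-0.002,0,0,-1,0],[0,-0.002,0,0,-1,0],[0,-0.002,0,0,-1,0],[0,-0.002,0,0,-0.8,0],[0,0,0,0,0,0]],
  ],
)

```text
clock: 5.43
eef_pos: [644.6, -14.4, 187.7]
tool_rot: [-1.573, -0.004, 0.6]
force: [0.5, 1.1, -2.3]
width: 8.6
```

Request:
apply_moves(
  commands=[
    [[0,0,0,0,0,0],[0,0,0,0,0,0]],
  ],
  claw=22,
)

```text
clock: 5.6
eef_pos: [644.9, -15.1, 188.2]
tool_rot: [-1.574, -0.005, 0.595]
force: [0.2, -0.6, -0.6]
width: 22.2
```

Run:
```python
from h import *
rows([(643.5,-14.5,222,33)],20)
```

```text
t 5.6 p [644.9 -15.1 188.2] rpy [-90.2  -0.3  34.1] F [ 0.2 -0.6 -0.6] w 22.2 q [-0.13  0.67  0.19  1.59 -0.15  0.89  0.71]
[[[-0.01,-0.42,0.01,0.02,0.11,0.03], [-0.01,-0.42,0.02,0.02,0.11,0.03]]]
```

Request:
apply_moves(
  commands=[
    [[0,-0.45,0,0,0,0],[0,-0.42,0,0,0,0],[0,0,0,0,1,0],[0,0,0,0,1,0],[0,0,0,0,1,0],[0,0,0,0,1,0],[0,0,0,0,1,0],[0,0,0,0,1,0]],
  ],
)

```text
clock: 6.27
eef_pos: [646.7, -17.9, 228.7]
tool_rot: [-1.574, -0.013, 0.033]
force: [0.7, 0.4, -0.0]
width: 22.3
```

Request:
apply_moves(
  commands=[
    [[0,0,0,0,1,0],[0,0,0,0,1,0],[0,0,0,0,1,0],[0,0,0,0,1,0],[0,0,0,0,1,0],[0,0,0,0,1,0],[0,0,0,0,1,0],[0,0,0,0,1,0]],
  ],
  claw=51,
)

```text
clock: 6.93
eef_pos: [648.9, -19.2, 233.3]
tool_rot: [-1.561, -0.02, -0.714]
force: [0.2, 0.4, -0.5]
width: 51.2
```

Request:
apply_moves(
  commands=[
    [[0,0,0,0,1,0],[0,0,0,0,1,0],[0,0,0,0,1,0],[0,0,0,0,0,0]],
  ],
)

```text
clock: 7.27
eef_pos: [650.0, -19.4, 235.5]
tool_rot: [-1.554, -0.02, -0.998]
force: [-0.5, -0.1, 0.2]
width: 51.2
```

Run:
```python
from h import *
rows([(644.,-14,222,-53),(644,-14,188,-53)],15)
d=snap('top');overlay(d,CP,(212,148,322,222),7,'n1.png',nut=1.53)
```

```text
t 7.27 p [650.  -19.4 235.5] rpy [-89.   -1.1 -57.2] F [-0.5 -0.1  0.2] w 51.2 q [-0.38  0.69  0.65  1.55 -0.46  1.03 -0.61]
[[[-0.1,0.17,-0.03,-0.09,-0.42,0.12], [-0.1,0.17,-0.02,-0.09,-0.42,0.12], [0,0.28,0,0,0,0], [0,0.28,0,0,0,0], [0,0.28,0,0,0,0]]]
```

View pics/n1.png

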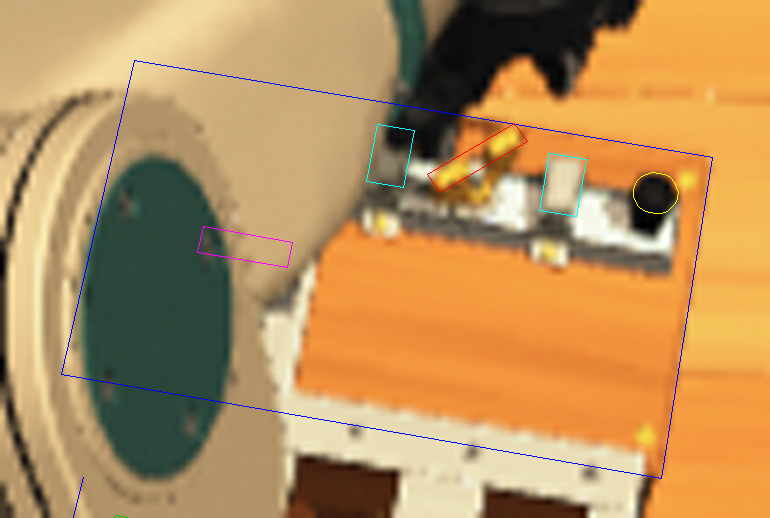

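Request:
apply_moves(
  commands=[
    [[-0.12,0.17,-0.02,-0.1,-0.35,0.12],[-0.12,0.17,-0.02,-0.1,-0.35,0.12],[0,0,0,0,0,0]],
  ],
)

```text
clock: 7.57
eef_pos: [643.5, -11.7, 221.7]
tool_rot: [-1.572, 0.001, -0.922]
force: [-0.4, 0.9, -0.5]
width: 50.8
```

Run:
```python
from h import *
rows([(643.5,-14,188,-54)],13)
```

```text
t 7.57 p [643.5 -11.7 221.7] rpy [-90.    0.1 -52.8] F [-0.4  0.9 -0.5] w 50.8 q [-0.37  0.7   0.62  1.56 -0.45  1.03 -0.55]
[[[0.02,0.28,-0.01,0,0.08,0], [0.02,0.28,-0.01,0,0.08,0], [0.02,0.28,-0.01,0,0.08,0]]]
```

Request:
apply_moves(
  commands=[
    [[0.02,0.28,-0.01,0,0.08,0],[0.02,0.28,-0.01,0,0.08,0],[0.02,0.25,-0.01,0,0.04,0],[0,0,0,0,0,0]],
  ],
)

```text
clock: 7.9
eef_pos: [643.9, -14.6, 185.9]
tool_rot: [-1.571, 0.001, -0.939]
force: [-0.4, -0.3, -0.3]
width: 51.4
```

Request:
apply_moves(
  commands=[
    [[0,0,0,0,0,0],[0,0,0,0,0,0],[0,0,0,0,0,0],[0,0,0,0,0,0],[0,0,0,0,0,0]],
  ],
  claw=30,
)

```text
clock: 8.32
eef_pos: [643.4, -14.1, 186.4]
tool_rot: [-1.571, 0.004, -0.94]
force: [-0.4, 0.9, -0.5]
width: 42.9
```

Request:
apply_moves(
  commands=[
    [[0,-0.002,0,0,-1,0],[0,-0.002,0,0,-1,0],[0,-0.002,0,0,-1,0],[0,-0.002,0,0,-1,0],[0,-0.002,0,0,-1,0],[0,-0.002,0,0,-1,0]],
  ],
)

```text
clock: 8.82
eef_pos: [643.8, -14.4, 186.9]
tool_rot: [-1.57, 0.002, -0.394]
force: [-1.2, 1.0, 0.1]
width: 42.7
```

Request:
apply_moves(
  commands=[
    [[0,-0.002,0,0,-1,0],[0,-0.002,0,0,-1,0],[0,-0.002,0,0,-1,0],[0,-0.002,0,0,-1,0],[0,-0.002,0,0,-1,0],[0,-0.002,0,0,-1,0]],
  ],
)

```text
clock: 9.32
eef_pos: [644.2, -14.4, 187.3]
tool_rot: [-1.569, 0.0, 0.155]
force: [-0.9, 0.6, 0.0]
width: 42.5
```

Request:
apply_moves(
  commands=[
    [[0,-0.002,0,0,-1,0],[0,-0.002,0,0,-1,0],[0,-0.002,0,0,-1,0],[0,-0.002,0,0,-1,0],[0,0,0,0,-0.3,0],[0,0,0,0,0,0]],
  ],
)

```text
clock: 9.82
eef_pos: [644.5, -14.2, 187.5]
tool_rot: [-1.568, -0.002, 0.55]
force: [-0.9, -0.4, 0.7]
width: 43.0
```

Run:
```python
from h import *
print(readout.read_state()['torque'])
rows([(643.5,-14.5,222,33)],20)
```

```text
[0.09992675 0.01516893 0.06337388]
t 9.82 p [644.5 -14.2 187.5] rpy [-89.9  -0.1  31.5] F [-0.9 -0.4  0.7] w 43.0 q [-0.13  0.67  0.18  1.58 -0.15  0.9   0.66]
[[[-0.01,-0.43,0.01,-0.01,-0.15,0.01], [-0.01,-0.43,0,-0.01,-0.15,0.01]]]
```

Request:
apply_moves(
  commands=[
    [[0,0,0,0,-0.6,0],[0,0,0,0,0,0]],
  ],
)

```text
clock: 9.98
eef_pos: [644.6, -14.2, 187.6]
tool_rot: [-1.568, -0.002, 0.6]
force: [-0.6, 1.3, -0.6]
width: 42.6
```

Request:
apply_moves(
  commands=[
    [[0,0,0,0,0,0],[0,-0.45,0,0,0,0],[0,-0.45,0,0,0,0],[0,0.05,0.05,0,1,0],[0,0.03,0.03,0,1,0],[0,0.03,0.03,0,1,0],[0,0,0.03,0,1,0],[0,0,0.03,0,1,0]],
  ],
  claw=51,
)

```text
clock: 10.65
eef_pos: [642.8, -11.5, 221.2]
tool_rot: [-1.572, -0.003, 0.124]
force: [1.1, 0.2, -0.2]
width: 51.0
```

Request:
apply_moves(
  commands=[
    [[0,0,0,0,1,0],[0,0,0,0,1,0],[0,0,0,0,1,0],[0,0,0,0,1,0],[0,0,0,0,1,0],[0,0,0,0,1,0],[0,0,0,0,1,0],[0,0,0,0,1,0]],
  ],
  claw=24,
)

```text
clock: 11.32
eef_pos: [644.2, -13.0, 222.2]
tool_rot: [-1.571, -0.009, -0.629]
force: [1.0, 0.3, -0.0]
width: 23.9
```

Request:
apply_moves(
  commands=[
    [[0,0,0,0,1,0],[0,0,0,0,1,0],[0,0,0,0,1,0],[0,0,0,0,1,0],[0,0,0,0,0,0]],
  ],
)

```text
clock: 11.73
eef_pos: [645.2, -13.9, 222.9]
tool_rot: [-1.567, -0.013, -1.009]
force: [-0.3, -0.0, 0.2]
width: 24.3
```

Run:
```python
from h import *
rows([(643.5,-14,222,-55)],20)
```

```text
t 11.73 p [645.2 -13.9 222.9] rpy [-89.8  -0.7 -57.8] F [-0.3 -0.   0.2] w 24.3 q [-0.38  0.7   0.63  1.56 -0.46  1.02 -0.64]
[[[-0.02,0.02,-0.04,-0.04,-0.56,0.14]]]
```

Request:
apply_moves(
  commands=[
    [[-0.02,0.02,-0.03,-0.04,-0.56,0.14],[0,0.28,0,0,0,0],[0,0.28,0,0,0,0],[0,0.25,0,0,0,0],[0,0,0,0,0,0]],
  ],
)

```text
clock: 12.15
eef_pos: [644.2, -13.8, 186.6]
tool_rot: [-1.57, -0.002, -0.957]
force: [-0.2, -0.7, -0.6]
width: 23.8
```

Request:
apply_moves(
  commands=[
    [[0,0,0,0,0,0],[0,0,0,0,0,0],[0,0,0,0,0,0],[0,0,0,0,0,0],[0,0,0,0,0,0]],
  ],
  claw=0,
)

```text
clock: 12.57
eef_pos: [643.6, -13.8, 185.8]
tool_rot: [-1.572, -0.001, -0.959]
force: [0.9, -0.1, -1.9]
width: 9.2
```

Request:
apply_moves(
  commands=[
    [[0,-0.002,0,0,-1,0],[0,-0.002,0,0,-1,0],[0,-0.002,0,0,-1,0],[0,-0.002,0,0,-1,0],[0,-0.002,0,0,-1,0],[0,-0.002,0,0,-1,0]],
  ],
)

```text
clock: 13.07
eef_pos: [643.8, -14.0, 186.2]
tool_rot: [-1.573, -0.002, -0.413]
force: [-0.3, -0.4, -1.1]
width: 9.0
```

Request:
apply_moves(
  commands=[
    [[0,-0.002,0,0,-1,0],[0,-0.002,0,0,-1,0],[0,-0.002,0,0,-1,0],[0,-0.002,0,0,-1,0],[0,-0.002,0,0,-1,0],[0,-0.002,0,0,-1,0]],
  ],
)

```text
clock: 13.57
eef_pos: [644.1, -14.0, 186.6]
tool_rot: [-1.575, -0.002, 0.136]
force: [-0.1, -0.2, -0.7]
width: 8.9
```

Request:
apply_moves(
  commands=[
    [[0,-0.002,0,0,-1,0],[0,-0.002,0,0,-1,0],[0,-0.002,0,0,-1,0],[0,-0.002,0,0,-1,0],[0,0,0,0,-0.6,0],[0,0,0,0,0,0]],
  ],
)

```text
clock: 14.07
eef_pos: [644.3, -14.0, 186.9]
tool_rot: [-1.575, -0.002, 0.559]
force: [-0.1, 0.6, -0.1]
width: 8.9
```

Request:
apply_moves(
  commands=[
    [[0,0,0,0,0,0],[0,0,0,0,0,0],[0,-0.6,0,0,0,0],[0,-0.6,0,0,0,0],[0,-0.4,0,0,0,0],[0,0,0,0,0,0]],
  ],
  claw=24,
)

```text
clock: 14.57
eef_pos: [643.6, -14.9, 252.3]
tool_rot: [-1.576, 0.001, 0.55]
force: [0.1, -0.0, 0.3]
width: 24.1
```

Run:
```python
from h import *
k=cw(75,-106,194);k+= [2,-.7,0];print(k)
rows([(k[0],k[1],225,-9)],25)
```

```text
[631.33876781 -89.10571377 194.        ]
t 14.57 p [643.6 -14.9 252.3] rpy [-90.3   0.1  31.5] F [ 0.1 -0.   0.3] w 24.1 q [-0.13  0.6   0.18  1.52 -0.12  1.03  0.63]
[[[-0.14,0.08,-0.16,0.01,0.9,0], [-0.12,0.08,-0.17,0.01,0.9,0], [-0.11,0.08,-0.18,0.01,0.9,0], [-0.1,0.08,-0.19,0.01,0.9,0], [-0.08,0.08,-0.19,0.01,0.9,0], [-0.07,0.08,-0.2,0.01,0.9,0], [-0.05,0.08,-0.2,0.01,0.9,0], [-0.03,0.08,-0.21,0.01,0.9,0]]]
[[[-0.02,0.08,-0.21,0.01,0.9,0]]]
```

Request:
apply_moves(
  commands=[
    [[-0.14,0.08,-0.16,0.01,0.9,0],[-0.12,0.08,-0.17,0.01,0.9,0],[-0.11,0.08,-0.18,0.01,0.9,0],[-0.1,0.08,-0.19,0.01,0.9,0],[-0.08,0.08,-0.19,0.01,0.9,0],[-0.07,0.08,-0.2,0.01,0.9,0],[-0.05,0.08,-0.2,0.01,0.9,0],[-0.03,0.08,-0.21,0.01,0.9,0]],
  ],
  claw=40,
)

```text
clock: 15.23
eef_pos: [632.5, -80.8, 224.2]
tool_rot: [-1.567, -0.003, -0.109]
force: [-0.5, -0.0, -0.4]
width: 40.1
```

Request:
apply_moves(
  commands=[
    [[-0.02,0.06,-0.2,0,0.8,0],[0,0,0,0,0,0]],
  ],
)

```text
clock: 15.4
eef_pos: [629.2, -91.6, 219.7]
tool_rot: [-1.57, -0.001, -0.19]
force: [0.2, 0.4, -0.1]
width: 39.8
```

Run:
```python
from h import *
rows([(631.3,-89.1,180,-9)],16)
d=snap('top');overlay(d,CP,(212,148,322,222),7,'n2.png',nut=4.6)
```

```text
t 15.4 p [629.2 -91.6 219.7] rpy [-90.   -0.  -10.9] F [ 0.2  0.4 -0.1] w 39.8 q [-0.12  0.65  0.38  1.58 -0.27  0.97  0.15]
[[[0.01,0.33,0.02,0,-0.13,0], [0.01,0.33,0.02,0,-0.13,0], [0.01,0.33,0.02,0,-0.13,0]]]
```

View pics/n2.png

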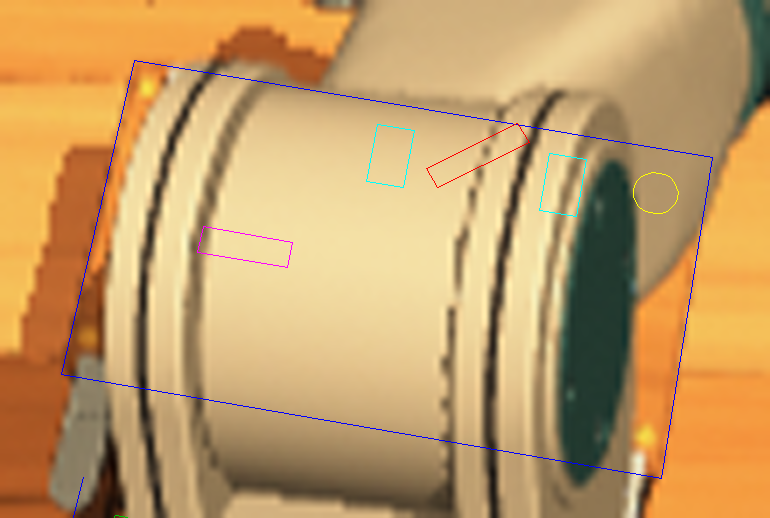

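The arm hides the top view here, so I go on by contact.

Request:
apply_moves(
  commands=[
    [[0.03,0.35,0.02,0,-0.13,0],[0.03,0.35,0.02,0,-0.13,0],[0,0.28,0.02,0,-0.1,0],[0,0,0,0,0,0]],
  ],
)

```text
clock: 15.78
eef_pos: [633.8, -85.6, 179.4]
tool_rot: [-1.568, -0.003, -0.145]
force: [-1.3, 0.4, 0.5]
width: 39.8
```

Request:
apply_moves(
  commands=[
    [[0,0,0,0,0,0],[0,0,0,0,0,0],[0,0,0,0,0,0],[0,0,0,0,0,0],[0,0,0,0,0,0]],
  ],
  claw=8,
)

```text
clock: 16.2
eef_pos: [632.4, -84.4, 179.2]
tool_rot: [-1.568, 0.0, -0.142]
force: [1.0, -0.6, -4.7]
width: 17.2
```

Request:
apply_moves(
  commands=[
    [[0,0,-0.1,0,0,0],[0,0,-0.1,0,0,0],[0,0,-0.1,0,0,0],[0,0,0,0,0,0]],
  ],
)

```text
clock: 16.53
eef_pos: [630.8, -94.9, 179.2]
tool_rot: [-1.565, 0.001, -0.14]
force: [-0.2, -1.4, -3.5]
width: 17.3
```

Request:
apply_moves(
  commands=[
    [[0,0,-0.1,0,0,0],[0,0,-0.1,0,0,0],[0,0,-0.1,0,0,0],[0,0,0,0,0,0]],
  ],
)

```text
clock: 16.87
eef_pos: [628.9, -106.0, 179.2]
tool_rot: [-1.561, 0.001, -0.14]
force: [0.3, 2.9, -2.9]
width: 17.3
```

Request:
apply_moves(
  commands=[
    [[0,0,-0.1,0,0,0],[0,0,-0.1,0,0,0],[0,0,0,0,0,0]],
  ],
)

```text
clock: 17.12
eef_pos: [629.0, -105.7, 179.3]
tool_rot: [-1.549, 0.002, -0.135]
force: [-0.8, -2.0, -3.2]
width: 17.1
```

Request:
apply_moves(
  commands=[
    [[0,0,0,0,0,0],[0,0,0,0,0,0],[0,-0.6,0,0,0,0],[0,-0.7,0,0,0,0],[0,-0.4,0,0,0,0],[0,0,0,0,0,0]],
  ],
  claw=36,
)

```text
clock: 17.62
eef_pos: [629.2, -114.5, 250.9]
tool_rot: [-1.558, -0.001, -0.14]
force: [-0.0, -0.7, 0.1]
width: 35.9
```

Run:
```python
from h import *
k=cw(20,59,194)+[2,1,0];print(k)
rows([(k[0],k[1],235,-9),(k[0],k[1],180,-9)],30)
```

```text
[602.76246335  84.15592187 194.        ]
t 17.62 p [ 629.2 -114.5  250.9] rpy [-89.3  -0.   -8. ] F [-0.  -0.7  0.1] w 35.9 q [-0.07  0.62  0.36  1.53 -0.25  1.04  0.22]
[[[-0.19,0.07,0.69,-0.02,0.03,0], [-0.19,0.06,0.69,-0.02,0.03,0], [-0.2,0.06,0.69,-0.02,0.03,0], [-0.2,0.06,0.69,-0.02,0.03,0], [-0.2,0.06,0.69,-0.02,0.03,0], [-0.2,0.06,0.69,-0.02,0.03,0], [-0.2,0.06,0.69,-0.02,0.03,0], [0,0.69,0,0,0,0]]]
[[[0,0.69,0,0,0,0]]]
```

Request:
apply_moves(
  commands=[
    [[-0.19,0.06,0.69,-0.02,0.03,0],[-0.19,0.06,0.69,-0.02,0.03,0],[-0.2,0.06,0.69,-0.02,0.03,0],[-0.2,0.06,0.69,-0.02,0.03,0],[-0.2,0.06,0.69,-0.02,0.03,0],[-0.2,0.06,0.69,-0.02,0.03,0],[-0.2,0.03,0.65,-0.02,0.03,0],[0,0,0,0,0,0]],
  ],
)

```text
clock: 18.28
eef_pos: [605.1, 78.9, 233.9]
tool_rot: [-1.581, -0.011, -0.174]
force: [0.3, 1.0, -0.0]
width: 36.3
```

Run:
```python
from h import *
rows([(602.5,84.2,180,-9)],16)
```

```text
t 18.28 p [605.1  78.9 233.9] rpy [-90.6  -0.6 -10. ] F [ 0.3  1.  -0. ] w 36.3 q [-0.42  0.59  0.39  1.65 -0.25  0.95 -0.13]
[[[-0.03,0.34,0.03,0.03,-0.05,0.03], [-0.02,0.34,0.03,0.03,-0.05,0.03], [-0.02,0.34,0.03,0.03,-0.05,0.03], [-0.02,0.34,0.03,0.03,-0.05,0.03]]]
```

Request:
apply_moves(
  commands=[
    [[-0.03,0.34,0.03,0.03,-0.05,0.03],[-0.02,0.34,0.03,0.03,-0.05,0.03],[-0.02,0.34,0.03,0.03,-0.05,0.03],[0,0.3,0,0.03,-0.05,0.03],[0,0,0,0,0,0]],
  ],
)

```text
clock: 18.7
eef_pos: [604.0, 83.2, 177.4]
tool_rot: [-1.572, -0.004, -0.15]
force: [-1.6, 0.1, 0.4]
width: 35.7
```

Request:
apply_moves(
  commands=[
    [[0,0,0,0,0,0],[0,0,0,0,0,0],[0,0,0,0,0,0],[0,0,0,0,0,0],[0,0,0,0,0,0]],
  ],
  claw=3,
)

```text
clock: 19.12
eef_pos: [604.1, 81.5, 177.0]
tool_rot: [-1.573, -0.003, -0.155]
force: [0.5, 1.2, -4.8]
width: 10.9
```

Request:
apply_moves(
  commands=[
    [[0.3,0,0,0,0,0],[0.3,0,0,0,0,0],[0.3,0,0,0,0,0],[0,0,0,0,0,0]],
  ],
)

```text
clock: 19.45
eef_pos: [637.3, 76.2, 177.0]
tool_rot: [-1.573, 0.003, -0.155]
force: [3.5, -0.0, -4.9]
width: 10.8
```

Request:
apply_moves(
  commands=[
    [[0.25,0,0,0,0,0],[0.25,0,0,0,0,0],[0.2,0,0,0,0,0],[0,0,0,0,0,0]],
  ],
)

```text
clock: 19.78
eef_pos: [663.5, 72.0, 177.0]
tool_rot: [-1.573, 0.005, -0.155]
force: [1.8, 1.0, -5.2]
width: 10.9
```

Request:
apply_moves(
  commands=[
    [[0.12,0,0,0,0,0],[0.12,0,0,0,0,0],[0,0,0,0,0,0]],
  ],
)

```text
clock: 20.03
eef_pos: [667.4, 71.3, 177.1]
tool_rot: [-1.574, 0.017, -0.154]
force: [3.8, -0.2, -7.6]
width: 11.1
```

Request:
apply_moves(
  commands=[
    [[0.2,0,0,0,0,0],[0.2,0,0,0,0,0],[0,0,0,0,0,0]],
  ],
)

```text
clock: 20.28
eef_pos: [666.5, 71.4, 177.1]
tool_rot: [-1.575, 0.054, -0.153]
force: [2.6, -0.7, -10.7]
width: 11.2
```

Request:
apply_moves(
  commands=[
    [[0,0,0,0,0,0],[0,0,0,0,0,0],[0,-0.7,0,0,0,0],[0,-0.9,0,0,0,0],[0,-0.9,0,0,0,0],[-0.9,-0.5,0,0,0,0],[-1,0,0,0,0,0],[-1,0,0,0,0,0]],
  ],
  claw=36,
)

```text
clock: 20.95
eef_pos: [566.1, 84.4, 308.6]
tool_rot: [-1.579, 0.041, -0.155]
force: [0.6, 0.3, -0.4]
width: 36.0
```

Run:
```python
from h import *
rows([(450,150,310,-9),(425,250,300,-9)],40)
```

```text
t 20.95 p [566.1  84.4 308.6] rpy [-90.5   2.3  -8.9] F [ 0.6  0.3 -0.4] w 36.0 q [-0.45  0.48  0.39  1.6  -0.2   1.13 -0.15]
[[[-0.78,0.02,0.29,0.02,0.01,-0.12], [-0.78,0.01,0.29,0.02,0.01,-0.12], [-0.78,0.01,0.29,0.02,0.01,-0.12], [-0.78,0,0.29,0.02,0.01,-0.12], [-0.34,0.08,0.79,0,0,0], [-0.34,0.08,0.79,0,0,0], [-0.34,0.08,0.79,0,0,0]]]
```

Request:
apply_moves(
  commands=[
    [[-0.8,0.02,0.3,0.02,0,-0.12],[-0.8,0,0.3,0.02,0,-0.12],[-0.8,0,0.3,0.02,0,-0.12],[-0.8,0,0.3,0.02,0,-0.12],[-0.35,0.05,0.8,0,0,0],[-0.35,0.05,0.8,0,0,0],[-0.35,0.05,0.8,0,0,0],[0,0,0,0,0,0]],
  ],
  claw=60,
)

```text
clock: 21.62
eef_pos: [411.0, 256.7, 312.7]
tool_rot: [-1.56, -0.014, -0.158]
force: [0.2, 0.2, -0.5]
width: 59.7
```

Run:
```python
from h import *
rows([(423.4,308.4,300,-9)],30)
d=snap('top');im=d['image'][:,:,::-1]
cv2.imwrite('pics/n3f.png',im)
overlay(d,CP,(145,140,335,275),4.2,'n3.png',nut=4.6,bolt=.022,bar=.065)
```

```text
t 21.62 p [411.  256.7 312.7] rpy [-89.4  -0.8  -9.1] F [ 0.2  0.2 -0.5] w 59.7 q [-0.89  0.3   0.35  1.87 -0.12  0.97 -0.64]
[[[0.05,0.17,0.66,-0.06,0,0.08], [0.05,0.16,0.66,-0.06,0,0.08]]]
```

View pics/n3.png

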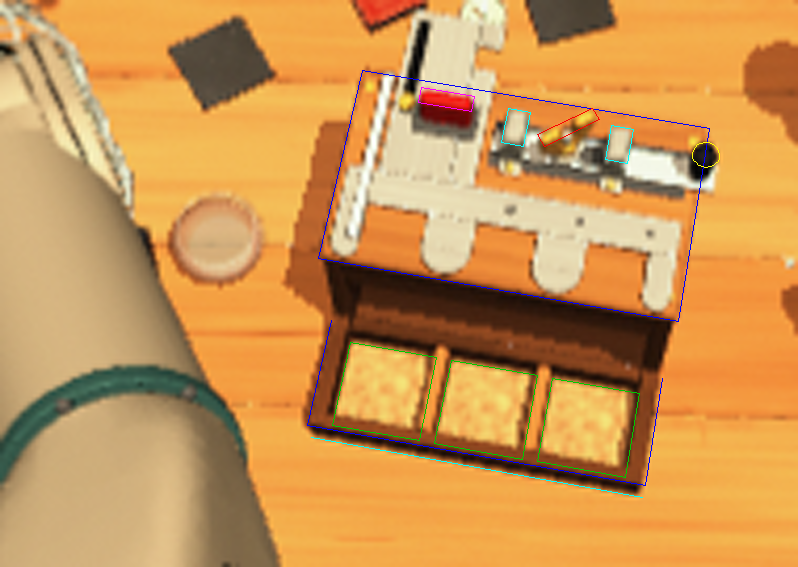

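Request:
apply_moves(
  commands=[
    [[0.05,0.15,0.65,-0.06,0,0.08],[0.05,0.15,0.65,-0.06,0,0.08],[0,0,0,0,0,0]],
  ],
)

```text
clock: 21.92
eef_pos: [427.5, 302.9, 303.5]
tool_rot: [-1.571, -0.006, -0.164]
force: [-0.1, 0.7, 0.9]
width: 60.0
```

Run:
```python
from h import *
rows([(424,308.4,250,-9),(424,308.4,181,-9)],23)
for y in(80,0,-80): print(cw(-75,y,8)+[2.5,0,0])
```

```text
t 21.92 p [427.5 302.9 303.5] rpy [-90.   -0.3  -9.4] F [-0.1  0.7  0.9] w 60.0 q [-0.91  0.38  0.34  1.78 -0.14  1.   -0.68]
[[[-0.04,0.45,0.04,0,-0.02,0.02], [-0.04,0.45,0.04,0,-0.02,0.02], [-0.04,0.45,0.04,0,-0.02,0.02], [0,0.57,0,0,0,0], [0,0.57,0,0,0,0], [0,0.57,0,0,0,0]]]
[512.70368532 118.72427469   8.        ]
[500.21892572  39.70446213   8.        ]
[487.73416612 -39.31535044   8.        ]
```

Request:
apply_moves(
  commands=[
    [[-0.04,0.45,0.05,0,0,0.02],[-0.04,0.45,0.05,0,0,0.02],[-0.02,0.4,0.04,0,0,0.02],[0,0,0,0,0,0]],
  ],
)

```text
clock: 22.25
eef_pos: [430.4, 305.7, 252.3]
tool_rot: [-1.569, -0.008, -0.168]
force: [-1.1, -0.6, 0.3]
width: 59.7
```

Run:
```python
from h import *
rows([(424,308.4,181,-9)],23)
```

```text
t 22.25 p [430.4 305.7 252.3] rpy [-89.9  -0.5  -9.6] F [-1.1 -0.6  0.3] w 59.7 q [-0.9   0.44  0.33  1.84 -0.17  0.88 -0.66]
[[[-0.05,0.45,0.01,0,-0.03,0.02], [-0.04,0.45,0.01,0,-0.03,0.02], [-0.04,0.45,0.01,0,-0.03,0.02], [-0.04,0.45,0.01,0,-0.03,0.02]]]
```

Request:
apply_moves(
  commands=[
    [[-0.16,0.1,0.04,0,0,0.06],[-0.08,0.45,0.01,0,0,0.02],[-0.08,0.45,0.01,0,0,0.02],[-0.06,0.45,0.01,0,0,0.02],[-0.03,0.3,0,0,0,0],[0,0,0,0,0,0]],
  ],
)

```text
clock: 22.75
eef_pos: [419.6, 308.0, 185.9]
tool_rot: [-1.563, -0.005, -0.175]
force: [-0.2, -0.4, -0.4]
width: 60.2
```

Run:
```python
from h import *
rows([(424,308.4,181,-9)],23)
```

```text
t 22.75 p [419.6 308.  185.9] rpy [-89.6  -0.3 -10. ] F [-0.2 -0.4 -0.4] w 60.2 q [-0.88  0.52  0.29  1.94 -0.22  0.71 -0.64]
[[[0.11,0.12,0.03,-0.08,-0.21,0.06]]]
```

Request:
apply_moves(
  commands=[
    [[0.11,0.12,0.01,-0.08,-0.2,0.06],[0,0,0,0,0,0],[0,0,0,0,0,0]],
  ],
)

```text
clock: 23.0
eef_pos: [426.3, 307.3, 183.6]
tool_rot: [-1.569, -0.003, -0.157]
force: [-0.5, 0.2, 0.8]
width: 60.3
```

Request:
apply_moves(
  commands=[
    [[0,0,0,0,0,0],[0,0,0,0,0,0],[0,0,0,0,0,0],[0,0,0,0,0,0],[0,0,0,0,0,0],[0,0,0,0,0,0]],
  ],
  claw=15,
)

```text
clock: 23.5
eef_pos: [427.1, 307.7, 185.6]
tool_rot: [-1.567, -0.004, -0.158]
force: [0.5, 0.2, -1.3]
width: 29.3
```

Request:
apply_moves(
  commands=[
    [[0,-0.3,0,0,0,0],[0,-0.4,0,0,0,0],[0,-0.4,0,0,0,0],[0,0,0,0,0,0]],
  ],
)

```text
clock: 23.83
eef_pos: [423.8, 305.4, 227.4]
tool_rot: [-1.574, 0.002, -0.158]
force: [0.8, 0.5, -5.4]
width: 29.5
```

Run:
```python
from h import *
rows([(424,200,245,-9),(512.7,118.7,245,-9)],30)
```

```text
t 23.83 p [423.8 305.4 227.4] rpy [-90.2   0.1  -9. ] F [ 0.8  0.5 -5.4] w 29.5 q [-0.89  0.47  0.31  1.88 -0.19  0.83 -0.64]
[[[0.1,-0.11,-0.65,0.01,0,-0.01], [0.1,-0.11,-0.65,0.01,0,-0.01], [0.1,-0.11,-0.65,0.01,0,-0.01], [0.1,-0.11,-0.65,0.01,0,-0.01], [0.5,0,-0.33,0,0,0], [0.5,0,-0.33,0,0,0], [0.5,0,-0.33,0,0,0], [0.5,0,-0.33,0,0,0]]]
[[[0.5,0,-0.33,0,0,0]]]
```

Request:
apply_moves(
  commands=[
    [[0.1,-0.15,-0.4,0,0,0],[0.1,-0.12,-0.6,0,0,0],[0.1,-0.1,-0.6,0,0,0],[0.1,-0.1,-0.6,0,0,0],[0.1,0,-0.4,0,0,0],[0,0,0,0,0,0]],
  ],
)

```text
clock: 24.33
eef_pos: [422.9, 194.6, 240.9]
tool_rot: [-1.581, 0.009, -0.151]
force: [-0.1, 0.3, -5.5]
width: 29.3
```

Run:
```python
from h import *
rows([(512.7,118.7,248,-9)],25)
```

```text
t 24.33 p [422.9 194.6 240.9] rpy [-90.6   0.5  -8.7] F [-0.1  0.3 -5.5] w 29.3 q [-0.74  0.38  0.33  2.   -0.16  0.81 -0.46]
[[[0.5,-0.04,-0.31,0.02,0.01,-0.02], [0.5,-0.04,-0.31,0.02,0.01,-0.02], [0.5,-0.04,-0.31,0.02,0.01,-0.02], [0.5,-0.04,-0.31,0.02,0.01,-0.02], [0.5,-0.04,-0.31,0.02,0.01,-0.02]]]
```

Request:
apply_moves(
  commands=[
    [[0.4,-0.1,-0.3,0.02,0,-0.02],[0.5,-0.08,-0.32,0.02,0,-0.02],[0.5,-0.06,-0.32,0.02,0,-0.02],[0.5,-0.04,-0.32,0.02,0,-0.02],[0.4,-0.02,-0.28,0.02,0,0],[0,0,0,0,0,0],[0,0,0,0,0,0]],
  ],
)

```text
clock: 24.92
eef_pos: [501.8, 114.5, 244.5]
tool_rot: [-1.578, 0.015, -0.151]
force: [-1.7, 0.4, -6.6]
width: 29.6
```

Run:
```python
from h import *
rows([(512.7,118.7,248,-9)],25)
```

```text
t 24.92 p [501.8 114.5 244.5] rpy [-90.4   0.9  -8.6] F [-1.7  0.4 -6.6] w 29.6 q [-0.51  0.44  0.34  1.87 -0.18  0.88 -0.24]
[[[0.25,-0.09,0.14,0.08,0.07,-0.17]]]
```

Request:
apply_moves(
  commands=[
    [[0.25,-0.05,0.13,0.08,0.07,-0.17],[0,0,0,0,0,0],[0,0,0,0,0,0]],
  ],
)

```text
clock: 25.17
eef_pos: [511.4, 119.0, 244.0]
tool_rot: [-1.572, 0.003, -0.157]
force: [-0.5, 0.5, -6.2]
width: 29.5
```

Run:
```python
from h import *
rows([(512.7,118.7,215,-9)],15)
for n,b in(('top',(212,140,322,262)),('side',(180,120,330,290))):
    d=snap(n);overlay(d,CP,b,3.4,n+'x.png',nut=4.6,bolt=.022,bar=.065)
a=cv2.imread('pics/topx.png');b=cv2.imread('pics/sidex.png');h=min(len(a),len(b));cv2.imwrite('pics/n4.png',np.hstack([a[:h],b[:h]])[:, :800])
```

```text
t 25.17 p [511.4 119.  244. ] rpy [-90.1   0.2  -9. ] F [-0.5  0.5 -6.2] w 29.5 q [-0.51  0.45  0.34  1.85 -0.19  0.87 -0.24]
[[[0.02,0.36,0,0.01,0,-0.02], [0.02,0.36,0,0.01,0,-0.02]]]
```

View pics/n4.png

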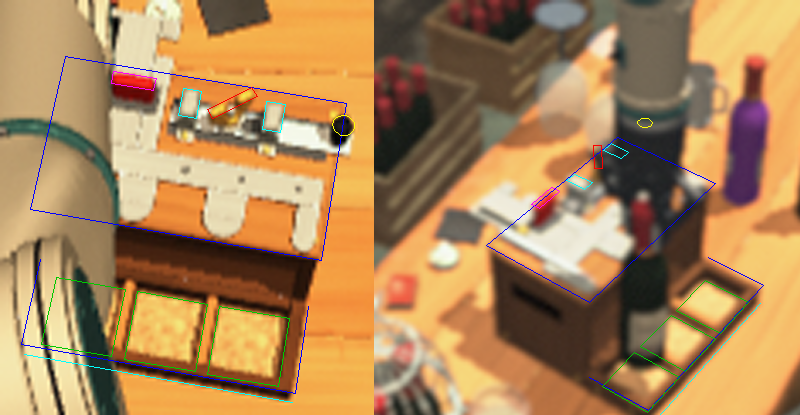

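The bottle hangs upright above the left well (side crop about (645,300)). Lowering it.

Request:
apply_moves(
  commands=[
    [[0.02,0.3,0,0,0,0],[0,0.3,0,0,0,0],[-0.02,0.25,0,0,0,0],[0,0,0,0,0,0]],
  ],
)

```text
clock: 25.6
eef_pos: [511.1, 122.3, 210.2]
tool_rot: [-1.569, 0.001, -0.152]
force: [-0.8, 0.1, -6.5]
width: 29.8
```

Run:
```python
from h import *
rows([(512.7,118.7,196,-9)],8)
```

```text
t 25.6 p [511.1 122.3 210.2] rpy [-89.9   0.   -8.7] F [-0.8  0.1 -6.5] w 29.8 q [-0.5   0.5   0.32  1.89 -0.21  0.79 -0.22]
[[[0.03,0.18,-0.04,-0.01,0.03,0], [0.03,0.18,-0.04,-0.01,0.03,0]]]
```

Request:
apply_moves(
  commands=[
    [[0.05,0.05,-0.1,0,0,0],[0.01,0.15,0,0,0,0],[0,0.12,0,0,0,0],[0,0.05,0,0,0,0],[0,0,0,0,0,0]],
  ],
)

```text
clock: 26.02
eef_pos: [513.5, 118.7, 195.6]
tool_rot: [-1.568, -0.001, -0.15]
force: [0.3, 0.3, -6.5]
width: 29.4
```

Request:
apply_moves(
  commands=[
    [[0,0.06,0,0,0,0],[0,0,0,0,0,0]],
  ],
)

```text
clock: 26.18
eef_pos: [514.3, 118.8, 193.9]
tool_rot: [-1.567, -0.003, -0.15]
force: [-0.1, 0.6, -6.4]
width: 29.2
```

Request:
apply_moves(
  commands=[
    [[-0.02,0.05,0,0,0,0],[-0.02,0.04,0,0,0,0],[0,0,0,0,0,0]],
  ],
)

```text
clock: 26.43
eef_pos: [514.4, 119.2, 194.2]
tool_rot: [-1.564, -0.007, -0.15]
force: [-0.0, 0.0, -6.7]
width: 29.6
```

Request:
apply_moves(
  commands=[
    [[0,0.15,0,0,0,0],[0,0.1,0,0,0,0]],
  ],
)

```text
clock: 26.6
eef_pos: [516.9, 120.4, 192.8]
tool_rot: [-1.557, -0.012, -0.15]
force: [-11.5, -1.6, 36.9]
width: 29.2
```

Request:
apply_moves(
  commands=[
    [[-0.04,-0.06,0,0,0,0.05],[0,0,0,0,0,0]],
  ],
)

```text
clock: 26.77
eef_pos: [515.8, 120.6, 197.3]
tool_rot: [-1.555, -0.01, -0.15]
force: [-0.2, -0.9, -6.1]
width: 29.4
```

Request:
apply_moves(
  commands=[
    [[0,0,0,0,0,0],[0,0,0,0,0,0],[0,0,0,0,0,0]],
  ],
  claw=56,
)

```text
clock: 27.02
eef_pos: [517.8, 121.0, 197.6]
tool_rot: [-1.554, -0.014, -0.15]
force: [-0.4, 0.2, 1.1]
width: 56.2
```

Request:
apply_moves(
  commands=[
    [[0,-0.3,0,0,0,0],[0,-0.6,0,0,0,0],[0,-0.9,0,0,0,0],[0,-0.9,0,0,0,0],[0,0,0,0,0,0]],
  ],
)

```text
clock: 27.43
eef_pos: [516.6, 119.5, 306.6]
tool_rot: [-1.558, -0.011, -0.151]
force: [0.2, -0.4, 0.4]
width: 55.9
```

Run:
```python
from h import *
rows([(420,-30,310,-9),(430,-281,305,-9)],40)
```

```text
t 27.43 p [516.6 119.5 306.6] rpy [-89.2  -0.6  -8.6] F [ 0.2 -0.4  0.4] w 55.9 q [-0.53  0.38  0.35  1.77 -0.16  1.   -0.26]
[[[-0.37,-0.03,-0.81,-0.03,0.01,0.02], [-0.36,-0.03,-0.81,-0.03,0.01,0.02], [-0.36,-0.03,-0.81,-0.03,0.01,0.02], [-0.36,-0.02,-0.81,-0.03,0.01,0.02], [-0.36,-0.02,-0.81,-0.03,0.01,0.02], [0.18,0.02,-0.88,0,0,0], [0.18,0.02,-0.88,0,0,0], [0.18,0.02,-0.88,0,0,0]]]
[[[0.18,0.02,-0.88,0,0,0], [0.18,0.02,-0.88,0,0,0], [0.18,0.02,-0.88,0,0,0], [0.18,0.02,-0.88,0,0,0]]]
```

Request:
apply_moves(
  commands=[
    [[-0.37,-0.03,-0.8,-0.03,0,0.02],[-0.36,-0.03,-0.8,-0.03,0,0.02],[-0.36,-0.03,-0.8,-0.03,0,0.02],[-0.36,-0.02,-0.8,-0.03,0,0.02],[-0.36,-0.02,-0.8,-0.03,0,0.02],[0.18,0.02,-0.88,0,0,0],[0.18,0.02,-0.88,0,0,0],[0.18,0.02,-0.88,0,0,0]],
  ],
)

```text
clock: 28.1
eef_pos: [429.9, -134.1, 307.6]
tool_rot: [-1.562, -0.016, -0.13]
force: [1.3, 0.7, 1.1]
width: 56.0
```

Request:
apply_moves(
  commands=[
    [[0.18,0.02,-0.88,0,0,0],[0.18,0.02,-0.88,0,0,0],[0.18,0.02,-0.88,0,0,0],[0,0,0,0,0,0]],
  ],
)

```text
clock: 28.43
eef_pos: [437.6, -255.6, 304.6]
tool_rot: [-1.569, -0.021, -0.138]
force: [1.0, -0.9, 0.2]
width: 56.1
```

Run:
```python
from h import *
rows([(434,-281,255,-9)],25)
d=snap('top');cv2.imwrite('pics/n5.png',cv2.resize(d['image'][140:275,150:400,::-1],None,fx=3.2,fy=3.2,interpolation=cv2.INTER_CUBIC))
```

```text
t 28.43 p [ 437.6 -255.6  304.6] rpy [-89.9  -1.2  -7.9] F [ 1.  -0.9  0.2] w 56.1 q [ 0.12  0.36  0.49  1.84 -0.22  0.98  0.57]
[[[-0.01,0.41,-0.21,-0.01,0.07,0.08], [-0.01,0.41,-0.21,-0.01,0.07,0.08], [0,0.41,-0.21,-0.01,0.07,0.08]]]
```

View pics/n5.png

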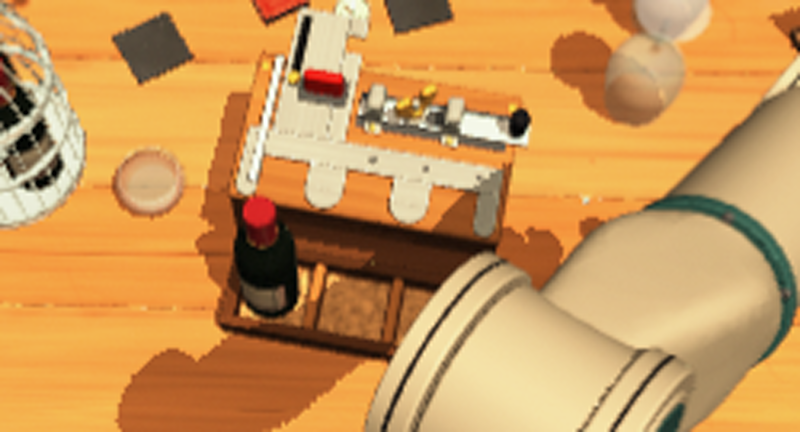

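The first bottle stands in the left well (crop about (268,260)). On to the second.

Request:
apply_moves(
  commands=[
    [[-0.06,0.4,-0.22,0,0.07,0.08],[-0.06,0.4,-0.22,0,0.07,0.08],[-0.06,0.3,-0.2,0,0.07,0.08],[0,0,0,0,0,0]],
  ],
)

```text
clock: 28.82
eef_pos: [429.2, -274.9, 257.8]
tool_rot: [-1.564, -0.0, -0.153]
force: [-0.4, -0.2, -0.6]
width: 56.2
```

Run:
```python
from h import *
rows([(434,-281,183,-9)],18)
```

```text
t 28.82 p [ 429.2 -274.9  257.8] rpy [-89.6  -0.   -8.8] F [-0.4 -0.2 -0.6] w 56.2 q [ 0.19  0.43  0.48  1.88 -0.26  0.9   0.63]
[[[0.03,0.37,-0.03,-0.02,0.01,0], [0.03,0.37,-0.03,-0.02,0.01,0], [0.03,0.37,-0.03,-0.02,0.01,0], [0.03,0.37,-0.03,-0.02,0.01,0], [0.03,0.37,-0.03,-0.02,0.01,0]]]
```

Request:
apply_moves(
  commands=[
    [[0.12,0.1,-0.12,0,0,0],[0.01,0.37,-0.03,0,0,0],[0,0.37,-0.03,0,0,0],[-0.02,0.37,-0.03,0,0,0],[-0.02,0.35,-0.02,0,0,0],[0,0,0,0,0,0]],
  ],
)

```text
clock: 29.32
eef_pos: [438.1, -281.5, 194.8]
tool_rot: [-1.563, -0.008, -0.145]
force: [-0.2, -0.3, -0.3]
width: 56.2
```

Run:
```python
from h import *
rows([(434,-281,183,-9)],18)
```

```text
t 29.32 p [ 438.1 -281.5  194.8] rpy [-89.6  -0.5  -8.3] F [-0.2 -0.3 -0.3] w 56.2 q [ 0.24  0.52  0.43  1.93 -0.32  0.75  0.7 ]
[[[-0.11,0.3,-0.01,-0.09,0.14,0.09]]]
```

Request:
apply_moves(
  commands=[
    [[-0.11,0.28,0,-0.08,0.1,0.09],[0,0,0,0,0,0],[0,0,0,0,0,0]],
  ],
)

```text
clock: 29.57
eef_pos: [436.7, -280.1, 185.1]
tool_rot: [-1.571, -0.003, -0.151]
force: [-0.2, -0.5, -0.3]
width: 56.2
```

Request:
apply_moves(
  commands=[
    [[0,0,0,0,0,0],[0,0,0,0,0,0],[0,0,0,0,0,0],[0,0,0,0,0,0],[0,0,0,0,0,0],[0,0,0,0,0,0]],
  ],
  claw=15,
)

```text
clock: 30.07
eef_pos: [437.9, -279.3, 187.2]
tool_rot: [-1.57, -0.005, -0.149]
force: [0.4, -0.5, -5.2]
width: 29.5
```

Request:
apply_moves(
  commands=[
    [[0,-0.3,0,0,0,0],[0,-0.4,0,0,0,0],[0,-0.4,0,0,0,0],[0,0,0,0,0,0]],
  ],
)

```text
clock: 30.4
eef_pos: [435.8, -278.1, 230.2]
tool_rot: [-1.568, 0.001, -0.149]
force: [0.4, -1.1, -5.0]
width: 29.1
```

Run:
```python
from h import *
rows([(420,-130,245,-9)],30)
```

```text
t 30.4 p [ 435.8 -278.1  230.2] rpy [-89.8   0.1  -8.5] F [ 0.4 -1.1 -5. ] w 29.1 q [ 0.2   0.48  0.46  1.89 -0.28  0.84  0.66]
[[[-0.19,-0.07,0.72,-0.01,0.02,0], [-0.19,-0.07,0.72,-0.01,0.02,0], [-0.19,-0.07,0.72,-0.01,0.02,0], [-0.19,-0.07,0.72,-0.01,0.02,0], [-0.19,-0.07,0.72,-0.01,0.02,0]]]
```

Request:
apply_moves(
  commands=[
    [[-0.15,-0.12,0.4,0,0,0],[-0.2,-0.1,0.7,0,0,0],[-0.2,-0.1,0.7,0,0,0],[-0.2,-0.08,0.7,0,0,0],[-0.15,-0.05,0.7,0,0,0],[-0.1,0,0.4,0,0,0],[0,0,0,0,0,0]],
  ],
)

```text
clock: 30.98
eef_pos: [414.5, -125.6, 243.9]
tool_rot: [-1.57, 0.004, -0.155]
force: [-0.5, -0.0, -4.5]
width: 29.2
```

Run:
```python
from h import *
rows([(488,-39.3,248,-9)],25)
```

```text
t 30.98 p [ 414.5 -125.6  243.9] rpy [-90.    0.2  -8.9] F [-0.5 -0.  -4.5] w 29.2 q [-0.14  0.34  0.49  2.08 -0.22  0.78  0.33]
[[[0.3,-0.02,0.48,0,0.01,-0.01], [0.3,-0.02,0.48,0,0.01,-0.01], [0.3,-0.02,0.48,0,0.01,-0.01], [0.3,-0.02,0.48,0,0.01,-0.01], [0.3,-0.02,0.48,0,0.01,-0.01]]]
```

Request:
apply_moves(
  commands=[
    [[0.3,-0.06,0.4,0,0,0],[0.3,-0.05,0.48,0,0,0],[0.3,-0.04,0.48,0,0,0],[0.3,-0.02,0.48,0,0,0],[0.3,0,0.4,0,0,0],[0,0,0,0,0,0],[0,0,0,0,0,0]],
  ],
)

```text
clock: 31.57
eef_pos: [487.9, -42.6, 245.3]
tool_rot: [-1.571, 0.009, -0.154]
force: [-1.2, -1.5, -5.5]
width: 29.3
```

Run:
```python
from h import *
rows([(488,-39.3,245,-9)],25)
```

```text
t 31.57 p [487.9 -42.6 245.3] rpy [-90.    0.5  -8.8] F [-1.2 -1.5 -5.5] w 29.3 q [-0.3   0.42  0.46  1.94 -0.24  0.85  0.14]
[[[-0.01,0.01,0.08,0,0.03,-0.11]]]
```

Request:
apply_moves(
  commands=[
    [[0,0,0.1,0,0,-0.11],[0.01,0.3,0,0,0,0],[0,0.3,0,0,0,0],[-0.02,0.25,0,0,0,0],[0,0,0,0,0,0]],
  ],
)

```text
clock: 31.98
eef_pos: [486.2, -40.7, 208.5]
tool_rot: [-1.572, -0.001, -0.158]
force: [-0.4, 0.3, -5.2]
width: 29.3
```

Run:
```python
from h import *
rows([(488,-38.5,197,-9)],8)
```

```text
t 31.98 p [486.2 -40.7 208.5] rpy [-90.1  -0.   -9.1] F [-0.4  0.3 -5.2] w 29.3 q [-0.28  0.46  0.44  1.99 -0.28  0.74  0.16]
[[[0.02,0.14,0.03,0.01,-0.01,0], [0.02,0.14,0.03,0.01,-0.01,0]]]
```

Request:
apply_moves(
  commands=[
    [[0.04,0.05,0.05,0,0,0],[0.01,0.15,0,0,0,0],[0,0.12,0,0,0,0],[0,0,0,0,0,0]],
  ],
)

```text
clock: 32.32
eef_pos: [488.1, -40.5, 195.4]
tool_rot: [-1.573, -0.002, -0.162]
force: [-0.5, -0.1, -5.8]
width: 29.5
```

Request:
apply_moves(
  commands=[
    [[-0.01,0.06,0,0,0,0],[0,0,0,0,0,0]],
  ],
)

```text
clock: 32.48
eef_pos: [489.3, -41.1, 195.9]
tool_rot: [-1.571, -0.006, -0.162]
force: [0.5, -0.5, -5.1]
width: 29.5
```

Request:
apply_moves(
  commands=[
    [[0,0,0,0,0,0],[0,0,0,0,0,0],[0,0,0,0,0,0]],
  ],
  claw=56,
)

```text
clock: 32.73
eef_pos: [492.1, -41.7, 198.2]
tool_rot: [-1.57, -0.012, -0.162]
force: [-0.3, 1.1, -0.7]
width: 55.8
```

Request:
apply_moves(
  commands=[
    [[0,-0.3,0,0,0,0],[0,-0.6,0,0,0,0],[0,-0.9,0,0,0,0],[0,-0.9,0,0,0,0],[0,0,0,0,0,0]],
  ],
)

```text
clock: 33.15
eef_pos: [490.9, -42.0, 309.9]
tool_rot: [-1.572, -0.011, -0.163]
force: [1.0, -0.5, 0.3]
width: 56.2
```

Run:
```python
from h import *
rows([(580,60,310,-9),(667,73,300,-9)],40)
a=cv2.resize(snap('top')['image'][:,:,::-1],(400,300),interpolation=cv2.INTER_AREA);d=snap('side');b=cv2.resize(d['image'][:,:,::-1],(400,300),interpolation=cv2.INTER_AREA)
c=cv2.resize(d['image'][130:290,180:393,::-1],(400,300),interpolation=cv2.INTER_CUBIC)
t=cv2.resize(snap('top')['image'][140:275,150:330,::-1],(400,300),interpolation=cv2.INTER_CUBIC)
cv2.imwrite('pics/n6.png',np.vstack([np.hstack([a,b]),np.hstack([t,c])]))
```

```text
t 33.15 p [490.9 -42.  309.9] rpy [-90.1  -0.6  -9.4] F [ 1.  -0.5  0.3] w 56.2 q [-0.34  0.34  0.5   1.85 -0.19  0.99  0.08]
[[[0.45,0,0.72,0,-0.02,0.03], [0.45,0,0.72,0,-0.02,0.03], [0.45,0,0.72,0,-0.02,0.03], [0.45,0,0.72,0,-0.02,0.03], [0.7,0.08,0.22,0,0,0], [0.7,0.08,0.22,0,0,0], [0.7,0.08,0.22,0,0,0]]]
```

View pics/n6.png

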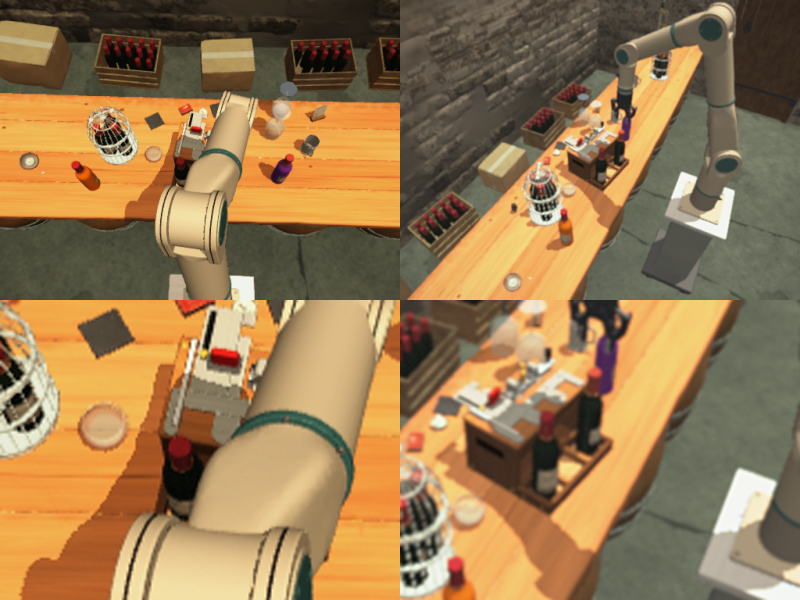

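Both bottles stand upright in the outer wells, and no other dark loose bottle is on the bar. Next is the neck bar.

Request:
apply_moves(
  commands=[
    [[0.45,0,0.72,0,-0.02,0.03],[0.45,0,0.72,0,-0.02,0.03],[0.45,0,0.72,0,-0.02,0.03],[0.45,0,0.72,0,-0.02,0.03],[0.7,0.08,0.2,0,0,0],[0.7,0.08,0.2,0,0,0],[0.6,0.08,0.2,0,0,0],[0,0,0,0,0,0]],
  ],
  claw=36,
)

```text
clock: 33.97
eef_pos: [658.5, 78.4, 277.4]
tool_rot: [-1.575, 0.033, -0.158]
force: [0.6, 0.1, 0.1]
width: 35.8
```

Run:
```python
from h import *
rows([(667,72,235,-9)],25)
```

```text
t 33.97 p [658.5  78.4 277.4] rpy [-90.2   1.9  -9. ] F [0.6 0.1 0.1] w 35.8 q [-0.39  0.66  0.44  1.39 -0.29  1.19 -0.08]
[[[0.14,0.53,-0.06,0.02,0,-0.19], [0.13,0.53,-0.06,0.02,0,-0.19]]]
```

Request:
apply_moves(
  commands=[
    [[0.15,0.5,-0.06,0.02,0,-0.19],[0.15,0.5,-0.06,0.02,0,-0.19],[0,0,0,0,0,0]],
  ],
)

```text
clock: 34.22
eef_pos: [667.3, 71.7, 229.6]
tool_rot: [-1.574, 0.006, -0.157]
force: [-1.7, -0.8, -0.3]
width: 36.1
```

Run:
```python
from h import *
rows([(667,72,178,-9)],16)
```

```text
t 34.22 p [667.3  71.7 229.6] rpy [-90.2   0.4  -9. ] F [-1.7 -0.8 -0.3] w 36.1 q [-0.38  0.7   0.42  1.45 -0.31  1.06 -0.05]
[[[0,0.32,0,0.01,0,-0.02], [0,0.32,0,0.01,0,-0.02], [0,0.32,0,0.01,0,-0.02], [0,0.32,0,0.01,0,-0.02]]]
```

Request:
apply_moves(
  commands=[
    [[-0.02,0.32,0,0,0,-0.02],[-0.02,0.32,0,0,0,0],[-0.02,0.32,0,0,0,0],[-0.02,0.27,0,0,0,0],[0,0,0,0,0,0]],
  ],
)

```text
clock: 34.63
eef_pos: [658.2, 71.2, 176.1]
tool_rot: [-1.576, 0.016, -0.16]
force: [-1.0, -0.0, -0.2]
width: 36.2
```

Request:
apply_moves(
  commands=[
    [[0,0,0,0,0,0],[0,0,0,0,0,0],[0,0,0,0,0,0],[0,0,0,0,0,0],[0,0,0,0,0,0]],
  ],
  claw=3,
)

```text
clock: 35.05
eef_pos: [659.2, 70.9, 177.0]
tool_rot: [-1.576, 0.013, -0.16]
force: [0.2, -0.3, -4.5]
width: 11.0
```

Request:
apply_moves(
  commands=[
    [[-0.25,0,0,0,0,0],[-0.25,0,0,0,0,0],[-0.25,0,0,0,0,0],[0,0,0,0,0,0]],
  ],
)

```text
clock: 35.38
eef_pos: [630.9, 75.4, 177.0]
tool_rot: [-1.576, 0.009, -0.16]
force: [-3.8, -0.3, -3.0]
width: 10.7
```

Request:
apply_moves(
  commands=[
    [[-0.2,0,0,0,0,0],[-0.2,0,0,0,0,0],[-0.15,0,0,0,0,0],[0,0,0,0,0,0]],
  ],
)

```text
clock: 35.72
eef_pos: [609.5, 78.9, 177.0]
tool_rot: [-1.576, 0.007, -0.16]
force: [-1.6, -0.6, -4.4]
width: 11.2
```

Request:
apply_moves(
  commands=[
    [[-0.12,0,0,0,0,0],[-0.12,0,0,0,0,0],[0,0,0,0,0,0]],
  ],
)

```text
clock: 35.97
eef_pos: [603.4, 79.9, 177.0]
tool_rot: [-1.577, -0.002, -0.161]
force: [-1.2, -0.4, -3.5]
width: 10.8
```

Request:
apply_moves(
  commands=[
    [[-0.2,0,0,0,0,0],[-0.2,0,0,0,0,0],[0,0,0,0,0,0]],
  ],
)

```text
clock: 36.22
eef_pos: [604.5, 79.7, 177.4]
tool_rot: [-1.577, -0.038, -0.162]
force: [-4.1, -0.1, 3.8]
width: 11.0
```

Run:
```python
from h import *
rows([(604,80,250,-9)],30)
```

```text
t 36.22 p [604.5  79.7 177.4] rpy [-90.3  -2.2  -9.3] F [-4.1 -0.1  3.8] w 11.0 q [-0.44  0.65  0.41  1.73 -0.33  0.79 -0.04]
[[[0.02,-0.6,0,0.02,-0.02,0.15], [0.01,-0.61,0,0.02,-0.02,0.15], [0,-0.61,0,0.02,-0.02,0.15]]]
```

Request:
apply_moves(
  commands=[
    [[0,0,0,0,0,0],[0,0,0,0,0,0],[0,-0.6,0,0,0,0.15],[0,-0.7,0,0,0,0.15],[0,-0.6,0,0,0,0.15],[0,0,0,0,0,0]],
  ],
  claw=36,
)

```text
clock: 36.72
eef_pos: [599.9, 80.8, 258.1]
tool_rot: [-1.576, 0.008, -0.163]
force: [1.3, -0.3, 0.9]
width: 36.0
```

Run:
```python
from h import *
rows([(629,-110,250,-9)],28)
```

```text
t 36.72 p [599.9  80.8 258.1] rpy [-90.3   0.5  -9.3] F [ 1.3 -0.3  0.9] w 36.0 q [-0.46  0.58  0.45  1.61 -0.28  1.03 -0.08]
[[[0.21,0.03,-0.66,0.01,-0.01,-0.01], [0.21,0.03,-0.66,0.01,-0.01,-0.01], [0.21,0.03,-0.66,0.01,-0.01,-0.01], [0.21,0.03,-0.66,0.01,-0.01,-0.01], [0.21,0.03,-0.66,0.01,-0.01,-0.01], [0.21,0.03,-0.66,0.01,-0.01,-0.01], [0.21,0.03,-0.66,0.01,-0.01,-0.01]]]
```

Request:
apply_moves(
  commands=[
    [[0.21,0.02,-0.66,0,0,0],[0.21,0.02,-0.66,0,0,0],[0.21,0.02,-0.66,0,0,0],[0.21,0.02,-0.66,0,0,0],[0.21,0.02,-0.66,0,0,0],[0.21,0.02,-0.66,0,0,0],[0.21,0,-0.66,0,0,0],[0,0,0,0,0,0]],
  ],
)

```text
clock: 37.38
eef_pos: [629.1, -113.6, 258.4]
tool_rot: [-1.569, 0.003, -0.153]
force: [0.1, -1.7, 0.7]
width: 35.8
```

Run:
```python
from h import *
rows([(629.5,-110,225,-9)],28)
```

```text
t 37.38 p [ 629.1 -113.6  258.4] rpy [-89.9   0.1  -8.8] F [ 0.1 -1.7  0.7] w 35.8 q [-0.12  0.62  0.44  1.52 -0.29  1.06  0.23]
[[[0,0.42,0.04,-0.01,0.02,-0.01], [0,0.42,0.04,-0.01,0.02,-0.01]]]
```

Request:
apply_moves(
  commands=[
    [[0.02,0.42,0.04,0,0,0],[0.02,0.42,0.04,0,0,0],[0,0,0,0,0,0],[0,0.4,0,0,0,0],[0,0.4,0,0,0,0],[0,0.3,0,0,0,0],[0,0,0,0,0,0]],
  ],
)

```text
clock: 37.97
eef_pos: [630.9, -113.8, 183.5]
tool_rot: [-1.568, -0.003, -0.16]
force: [-0.8, 2.0, -0.2]
width: 35.9
```

Run:
```python
from h import *
rows([(629.,-110,180,-9)],28)
```

```text
t 37.97 p [ 630.9 -113.8  183.5] rpy [-89.9  -0.2  -9.1] F [-0.8  2.  -0.2] w 35.9 q [-0.1   0.7   0.41  1.6  -0.33  0.91  0.27]
[[[-0.06,0.09,0.09,-0.03,-0.03,0.03]]]
```

Request:
apply_moves(
  commands=[
    [[-0.05,0.09,0.12,0,0,0],[0,0,0,0,0,0]],
  ],
)

```text
clock: 38.13
eef_pos: [629.8, -107.9, 180.6]
tool_rot: [-1.568, -0.003, -0.159]
force: [-0.7, 1.0, -0.0]
width: 36.2
```

Request:
apply_moves(
  commands=[
    [[0,0,0,0,0,0],[0,0,0,0,0,0],[0,0,0,0,0,0],[0,0,0,0,0,0],[0,0,0,0,0,0]],
  ],
  claw=8,
)

```text
clock: 38.55
eef_pos: [628.9, -107.2, 181.9]
tool_rot: [-1.568, -0.002, -0.158]
force: [-0.2, 0.5, -2.9]
width: 17.2
```

Request:
apply_moves(
  commands=[
    [[0,0,0.12,0,0,0],[0,0,0.12,0,0,0],[0,0,0.12,0,0,0],[0,0,0,0,0,0]],
  ],
)

```text
clock: 38.88
eef_pos: [631.1, -93.6, 181.9]
tool_rot: [-1.57, -0.002, -0.16]
force: [0.0, 1.1, -3.8]
width: 17.3
```

Request:
apply_moves(
  commands=[
    [[0,0,0.1,0,0,0],[0,0,0.1,0,0,0],[0,0,0.1,0,0,0],[0,0,0,0,0,0]],
  ],
)

```text
clock: 39.22
eef_pos: [632.4, -85.7, 181.8]
tool_rot: [-1.578, -0.003, -0.161]
force: [0.1, 1.8, -3.3]
width: 17.2
```

Request:
apply_moves(
  commands=[
    [[0,0,0.2,0,0,0],[0,0,0.2,0,0,0],[0,0,0,0,0,0]],
  ],
)

```text
clock: 39.47
eef_pos: [632.2, -86.8, 181.8]
tool_rot: [-1.601, -0.004, -0.171]
force: [0.4, 2.8, -3.5]
width: 17.1
```

Request:
apply_moves(
  commands=[
    [[0,0,0,0,0,0],[0,0,0,0,0,0],[0,-0.6,0,0,0,0],[0,-0.6,0,0,0,0],[0,-0.4,0,0,0,0],[0,0,0,0,0,0]],
  ],
  claw=36,
)

```text
clock: 39.97
eef_pos: [635.0, -77.5, 249.6]
tool_rot: [-1.593, -0.007, -0.166]
force: [0.8, -0.1, 0.0]
width: 36.2
```

Run:
```python
from h import *
rows([(644,-14,250,33)],28)
```

```text
t 39.97 p [635.  -77.5 249.6] rpy [-91.3  -0.4  -9.5] F [ 0.8 -0.1  0. ] w 36.2 q [-0.2   0.63  0.46  1.54 -0.28  1.03  0.16]
[[[0,-0.01,0.18,0.03,-0.94,0], [0.01,0,0.18,0.03,-0.94,0], [0.02,0,0.18,0.03,-0.94,0], [0.04,0,0.17,0.03,-0.94,0], [0.05,0,0.17,0.03,-0.94,0], [0.07,0,0.17,0.03,-0.94,0], [0.08,0,0.16,0.03,-0.94,0], [0.09,0,0.15,0.03,-0.94,0]]]
[[[0.11,0,0.14,0.03,-0.94,0]]]
```

Request:
apply_moves(
  commands=[
    [[0,0,0.18,0.03,-0.94,0],[0,0,0.18,0.03,-0.94,0],[0.02,0,0.18,0.03,-0.94,0],[0.04,0,0.17,0.03,-0.94,0],[0.05,0,0.17,0.03,-0.94,0],[0.07,0,0.17,0.03,-0.94,0],[0.08,0,0.16,0.03,-0.94,0],[0.09,0,0.15,0.03,-0.94,0]],
  ],
  claw=24,
)

```text
clock: 40.63
eef_pos: [644.6, -9.5, 250.5]
tool_rot: [-1.568, -0.011, 0.526]
force: [-0.3, 0.1, -0.4]
width: 24.5
```

Request:
apply_moves(
  commands=[
    [[0.1,0,0.12,0,-0.8,0],[0,0,0,0,0,0]],
  ],
)

```text
clock: 40.8
eef_pos: [646.0, 1.7, 250.1]
tool_rot: [-1.565, -0.014, 0.607]
force: [0.2, 0.0, -0.3]
width: 24.1
```

Run:
```python
from h import *
rows([(644,-14,222,32)],28)
```

```text
t 40.8 p [646.    1.7 250.1] rpy [-89.7  -0.8  34.8] F [ 0.2  0.  -0.3] w 24.1 q [-0.17  0.61  0.23  1.52 -0.17  1.02  0.71]
[[[-0.14,0.35,-0.15,-0.04,0.28,0.08], [-0.13,0.35,-0.15,-0.04,0.28,0.08]]]
```

Request:
apply_moves(
  commands=[
    [[-0.14,0.3,-0.15,-0.04,0.28,0.08],[-0.13,0.3,-0.15,-0.04,0.28,0.08],[0,0,0,0,0,0]],
  ],
)

```text
clock: 41.05
eef_pos: [643.8, -14.1, 223.7]
tool_rot: [-1.572, -0.0, 0.55]
force: [-0.0, -0.2, -0.9]
width: 24.0
```

Run:
```python
from h import *
rows([(644,-14,188,32)],15)
```

```text
t 41.05 p [643.8 -14.1 223.7] rpy [-90.   -0.   31.5] F [-0.  -0.2 -0.9] w 24.0 q [-0.17  0.64  0.24  1.55 -0.17  0.98  0.68]
[[[0,0.3,0,0,-0.03,0], [0,0.3,0,0,-0.03,0], [0,0.3,0,0,-0.03,0]]]
```

Request:
apply_moves(
  commands=[
    [[0,0.3,0,0,-0.03,0],[0,0.3,0,0,-0.03,0],[0,0.23,0,0,0,0],[0,0,0,0,0,0]],
  ],
)

```text
clock: 41.38
eef_pos: [642.1, -18.2, 186.1]
tool_rot: [-1.572, 0.005, 0.545]
force: [0.4, -0.1, -0.4]
width: 24.1
```

Request:
apply_moves(
  commands=[
    [[0,0,0,0,0,0],[0,0,0,0,0,0],[0,0,0,0,0,0],[0,0,0,0,0,0],[0,0,0,0,0,0]],
  ],
  claw=0,
)

```text
clock: 41.8
eef_pos: [645.7, -16.6, 187.0]
tool_rot: [-1.573, -0.003, 0.543]
force: [1.2, 1.0, -2.8]
width: 8.7
```

Request:
apply_moves(
  commands=[
    [[0,0.002,0,0,1,0],[0,0.002,0,0,1,0],[0,0.002,0,0,1,0],[0,0.002,0,0,1,0],[0,0.002,0,0,1,0],[0,0.002,0,0,1,0]],
  ],
)

```text
clock: 42.3
eef_pos: [643.9, -17.0, 186.5]
tool_rot: [-1.571, -0.0, -0.003]
force: [0.9, 0.1, -3.3]
width: 8.8
```

Request:
apply_moves(
  commands=[
    [[0,0.002,0,0,1,0],[0,0.002,0,0,1,0],[0,0.002,0,0,1,0],[0,0.002,0,0,1,0],[0,0.002,0,0,1,0],[0,0.002,0,0,1,0]],
  ],
)

```text
clock: 42.8
eef_pos: [642.1, -16.4, 186.1]
tool_rot: [-1.571, 0.003, -0.553]
force: [1.4, -0.1, -2.6]
width: 9.0
```

Request:
apply_moves(
  commands=[
    [[0,0.002,0,0,1,0],[0,0.002,0,0,1,0],[0,0.002,0,0,1,0],[0,0.002,0,0,1,0],[0,0,0,0,0.3,0],[0,0,0,0,0,0]],
  ],
)

```text
clock: 43.3
eef_pos: [641.1, -15.5, 185.8]
tool_rot: [-1.573, 0.004, -0.947]
force: [0.8, -0.6, -3.3]
width: 9.2
```

Request:
apply_moves(
  commands=[
    [[0,0,0,0,0,0],[0,0,0,0,0,0],[0,-0.45,0,0,0,0],[0,-0.45,0,0,0,0],[0,0.05,0,0,-1,0],[0,0.03,0,0,-1,0],[0,0.03,0,0,-1,0],[0,0,0,0,-1,0]],
  ],
  claw=24,
)

```text
clock: 43.97
eef_pos: [640.1, -17.7, 221.6]
tool_rot: [-1.573, 0.005, -0.575]
force: [-0.5, -0.2, 0.6]
width: 24.3
```

Request:
apply_moves(
  commands=[
    [[0,0,0,0,-1,0],[0,0,0,0,-1,0],[0,0,0,0,-1,0],[0,0,0,0,-1,0],[0,0,0,0,-1,0],[0,0,0,0,-1,0],[0,0,0,0,-1,0],[0,0,0,0,-1,0]],
  ],
  claw=51,
)

```text
clock: 44.63
eef_pos: [639.2, -21.6, 225.9]
tool_rot: [-1.57, 0.002, 0.166]
force: [-0.0, -0.5, -0.3]
width: 50.9
```

Request:
apply_moves(
  commands=[
    [[0,0,0,0,-1,0],[0,0,0,0,-1,0],[0,0,0,0,-1,0],[0,0,0,0,-1,0],[0,0,0,0,-1,0],[0,0,0,0,0,0]],
  ],
)

```text
clock: 45.13
eef_pos: [638.4, -25.3, 229.1]
tool_rot: [-1.571, 0.001, 0.631]
force: [0.3, -0.3, 0.5]
width: 51.1
```

Run:
```python
from h import *
rows([(644,-14.2,222,34)],28)
```

```text
t 45.13 p [638.4 -25.3 229.1] rpy [-90.    0.1  36.2] F [ 0.3 -0.3  0.5] w 51.1 q [-0.15  0.62  0.24  1.56 -0.17  0.98  0.77]
[[[0.28,0.18,0.14,0.01,0.43,-0.01]]]
```

Request:
apply_moves(
  commands=[
    [[0.28,0.15,0.14,0,0.2,0],[0,0,0,0,0,0]],
  ],
)

```text
clock: 45.3
eef_pos: [644.2, -15.3, 224.2]
tool_rot: [-1.572, -0.0, 0.608]
force: [-0.7, 1.1, 0.2]
width: 50.8
```

Run:
```python
from h import *
rows([(644,-14.2,188,35)],12)
```

```text
t 45.3 p [644.2 -15.3 224.2] rpy [-90.1  -0.   34.8] F [-0.7  1.1  0.2] w 50.8 q [-0.16  0.64  0.24  1.55 -0.17  0.98  0.74]
[[[0,0.23,0.01,0,-0.01,0], [0,0.23,0.01,0,-0.01,0], [0,0.23,0.01,0,-0.01,0], [0,0.23,0.01,0,-0.01,0]]]
```

Request:
apply_moves(
  commands=[
    [[0.02,0.25,0.02,0,0,0],[0.02,0.25,0.02,0,0,0],[0.02,0.22,0.02,0,0,0],[0.02,0.15,0.02,0,0,0],[0,0,0,0,0,0]],
  ],
)

```text
clock: 45.72
eef_pos: [643.9, -13.1, 186.3]
tool_rot: [-1.573, 0.002, 0.605]
force: [-0.6, 0.1, -0.0]
width: 50.9
```

Request:
apply_moves(
  commands=[
    [[0,0,0,0,0,0],[0,0,0,0,0,0],[0,0,0,0,0,0],[0,0,0,0,0,0],[0,0,0,0,0,0]],
  ],
  claw=30,
)

```text
clock: 46.13
eef_pos: [643.8, -13.2, 186.3]
tool_rot: [-1.573, 0.002, 0.604]
force: [1.0, 0.4, -1.6]
width: 43.0
```

Request:
apply_moves(
  commands=[
    [[0,0.002,0,0,1,0],[0,0.002,0,0,1,0],[0,0.002,0,0,1,0],[0,0.002,0,0,1,0],[0,0.002,0,0,1,0],[0,0.002,0,0,1,0]],
  ],
)

```text
clock: 46.63
eef_pos: [643.9, -13.1, 185.9]
tool_rot: [-1.573, 0.0, 0.059]
force: [-0.3, 0.6, -0.2]
width: 42.8
```

Request:
apply_moves(
  commands=[
    [[0,0.002,0,0,1,0],[0,0.002,0,0,1,0],[0,0.002,0,0,1,0],[0,0.002,0,0,1,0],[0,0.002,0,0,1,0],[0,0.002,0,0,1,0]],
  ],
)

```text
clock: 47.13
eef_pos: [644.1, -13.1, 185.4]
tool_rot: [-1.573, -0.002, -0.489]
force: [0.1, 0.1, -0.7]
width: 42.7
```

Request:
apply_moves(
  commands=[
    [[0,0.002,0,0,1,0],[0,0.002,0,0,1,0],[0,0.002,0,0,1,0],[0,0.002,0,0,1,0],[0,0.002,0,0,1,0],[0,0,0,0,0.3,0],[0,0,0,0,0,0]],
  ],
)

```text
clock: 47.72
eef_pos: [644.3, -13.2, 185.0]
tool_rot: [-1.573, -0.004, -0.975]
force: [-1.0, 0.2, -0.1]
width: 42.9
```

Request:
apply_moves(
  commands=[
    [[0,0,0,0,0,0],[0,0,0,0,0,0],[0,-0.45,0,0,0,0],[0,-0.45,0,0,0,0],[0,0.1,0,0,-1,0],[0,0.03,0.03,0,-1,0],[0,0.03,0.03,0,-1,0],[0,0.03,0.03,0,-1,0]],
  ],
  claw=51,
)

```text
clock: 48.38
eef_pos: [648.4, -9.5, 215.6]
tool_rot: [-1.571, -0.005, -0.601]
force: [-0.8, 0.1, 0.0]
width: 51.1
```

Request:
apply_moves(
  commands=[
    [[0,0.02,0.03,0,-1,0],[0,0.02,0.03,0,-1,0],[0,0.02,0.03,0,-1,0],[0,0.02,0.03,0,-1,0],[0,0.02,0.03,0,-1,0],[0,0.02,0.03,0,-1,0],[0,0.02,0.03,0,-1,0],[0,0.02,0,0,-1,0]],
  ],
  claw=24,
)

```text
clock: 49.05
eef_pos: [653.1, -0.1, 213.4]
tool_rot: [-1.57, -0.012, 0.144]
force: [-1.4, 0.7, 3.1]
width: 24.1
```

Request:
apply_moves(
  commands=[
    [[0,0,0,0,-1,0],[0,0,0,0,-1,0],[0,0,0,0,-1,0],[0,0,0,0,-1,0],[0,0,0,0,-0.6,0],[0,0,0,0,0,0]],
  ],
)

```text
clock: 49.55
eef_pos: [654.2, 0.5, 216.0]
tool_rot: [-1.575, -0.017, 0.576]
force: [-0.1, -0.8, 0.5]
width: 24.3
```

Run:
```python
from h import *
rows([(644,-14.2,222,35)],28)
```

```text
t 49.55 p [6.542e+02 5.000e-01 2.160e+02] rpy [-90.2  -1.   33. ] F [-0.1 -0.8  0.5] w 24.3 q [-0.19  0.65  0.26  1.54 -0.2   0.95  0.71]
[[[-0.41,-0.16,-0.17,0.05,-0.4,0.19]]]
```

Request:
apply_moves(
  commands=[
    [[0,-0.25,0,0,0,0],[-0.41,0,-0.17,0.05,-0.22,0.19],[0,0,0,0,0,0]],
  ],
)

```text
clock: 49.8
eef_pos: [644.0, -14.4, 227.5]
tool_rot: [-1.571, -0.0, 0.594]
force: [-0.1, -0.5, -0.0]
width: 23.9
```

Run:
```python
from h import *
rows([(644,-14.,188,34)],13)
d=snap('top');cv2.imwrite('pics/n7.png',np.hstack([cv2.resize(e['image'][y:y+60,x:x+60,::-1],None,fx=6.5,fy=6.5,interpolation=cv2.INTER_CUBIC) for e,x,y in((d,255,145),(snap('side'),215,135))]))
```

```text
t 49.8 p [644.  -14.4 227.5] rpy [-90.  -0.  34.] F [-0.1 -0.5 -0. ] w 23.9 q [-0.18  0.64  0.26  1.54 -0.19  0.99  0.74]
[[[0,0.25,0,0,0,0], [0,0.25,0,0,0,0], [0,0.25,0,0,0,0], [0,0.25,0,0,0,0]]]
```

View pics/n7.png

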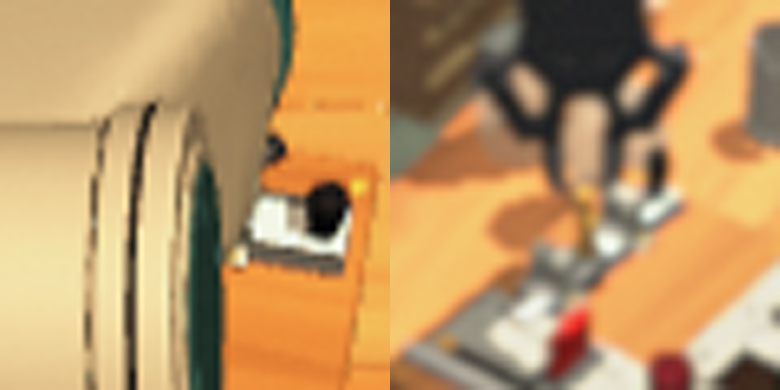

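The side crop shows the wing edge-on at (585,215) between the two fingers, so the alignment is good.

Request:
apply_moves(
  commands=[
    [[0.01,0.27,0.02,0,0,0],[0.01,0.27,0.02,0,0,0],[0.01,0.25,0.02,0,0,0],[0.02,0.18,0.02,0,0,0],[0,0,0,0,0,0]],
  ],
)

```text
clock: 50.32
eef_pos: [646.0, -5.2, 185.1]
tool_rot: [-1.57, -0.004, 0.596]
force: [1.0, -1.8, 1.9]
width: 24.0
```

Request:
apply_moves(
  commands=[
    [[0,0,0,0,0,0],[0,0,0,0,0,0],[0,0,0,0,0,0],[0,0,0,0,0,0],[0,0,0,0,0,0]],
  ],
  claw=0,
)

```text
clock: 50.73
eef_pos: [641.0, -7.5, 184.7]
tool_rot: [-1.566, 0.006, 0.593]
force: [-0.4, -1.5, 1.1]
width: 9.2
```

Request:
apply_moves(
  commands=[
    [[0,0.002,0,0,1,0],[0,0.002,0,0,1,0],[0,0.002,0,0,1,0],[0,0.002,0,0,1,0],[0,0.002,0,0,1,0],[0,0.002,0,0,1,0]],
  ],
)

```text
clock: 51.23
eef_pos: [644.3, -6.8, 184.2]
tool_rot: [-1.57, 0.002, 0.049]
force: [0.6, -1.3, -0.1]
width: 8.9
```

Request:
apply_moves(
  commands=[
    [[0,0.002,0,0,1,0],[0,0.002,0,0,1,0],[0,0.002,0,0,1,0],[0,0.002,0,0,1,0],[0,0.002,0,0,1,0]],
  ],
)

```text
clock: 51.65
eef_pos: [646.8, -7.7, 183.9]
tool_rot: [-1.571, -0.004, -0.407]
force: [-1.3, -2.5, 2.9]
width: 8.8
```

Run:
```python
from h import *
print(readout.read_state()['torque'])
rows([(644,-14.,188,-54)],13)
```

```text
[-0.47982233  0.4450233   0.02705274]
t 51.65 p [646.8  -7.7 183.9] rpy [-90.   -0.2 -23.3] F [-1.3 -2.5  2.9] w 8.8 q [-0.34  0.73  0.53  1.59 -0.43  0.94 -0.07]
[[[0,-0.01,-0.02,0,0.88,0.01], [0,-0.01,-0.02,0,0.88,0.01], [0,-0.01,-0.02,0,0.88,0.01], [0.01,-0.01,-0.02,0,0.88,0.01], [0.01,-0.01,-0.02,0,0.88,0.01], [0.01,-0.01,-0.02,0,0.88,0.01], [0.01,-0.01,-0.02,0,0.88,0.01]]]
```

Request:
apply_moves(
  commands=[
    [[0,0,0,0,0,0],[0,-0.03,-0.17,0,0,0],[0,0,0,0,0,0]],
  ],
  claw=18,
)

```text
clock: 51.9
eef_pos: [644.7, -12.4, 184.2]
tool_rot: [-1.571, -0.004, -0.403]
force: [-0.5, -0.9, 1.4]
width: 18.0
```

Request:
apply_moves(
  commands=[
    [[0,0,0,0,0,0],[0,0,0,0,0,0],[0,0,0,0,0,0],[0,0,0,0,0,0]],
  ],
  claw=0,
)

```text
clock: 52.23
eef_pos: [644.9, -11.6, 184.2]
tool_rot: [-1.568, -0.004, -0.399]
force: [0.2, -0.6, -0.3]
width: 8.7
```

Request:
apply_moves(
  commands=[
    [[0,0.002,0,0,1,0],[0,0.002,0,0,1,0],[0,0.002,0,0,1,0],[0,0.002,0,0,1,0],[0,0,0,0,0,0]],
  ],
)

```text
clock: 52.65
eef_pos: [645.5, -12.0, 183.9]
tool_rot: [-1.566, -0.004, -0.761]
force: [-0.4, -0.2, 1.2]
width: 8.9
```

Run:
```python
from h import *
print(readout.read_state()['torque'])
rows([(644,-14.,188,-54)],13)
```

```text
[-0.039765    0.19041911 -0.08807468]
t 52.65 p [645.5 -12.  183.9] rpy [-89.7  -0.2 -43.6] F [-0.4 -0.2  1.2] w 8.9 q [-0.38  0.75  0.63  1.6  -0.51  0.96 -0.34]
[[[0,-0.03,-0.02,-0.02,0.69,0.01], [0,-0.03,-0.02,-0.02,0.69,0.01], [0.01,-0.03,-0.02,-0.02,0.69,0.01]]]
```

Turn on to the stop, which should be near −54°, and go past it to feel it.

Request:
apply_moves(
  commands=[
    [[0,0,0,0,0.8,0],[0,0,0,0,0.8,0],[0,0,0,0,0,0]],
  ],
)

```text
clock: 52.9
eef_pos: [645.6, -12.2, 183.8]
tool_rot: [-1.566, -0.004, -0.897]
force: [-0.2, 0.4, 0.4]
width: 9.3
```

Request:
apply_moves(
  commands=[
    [[0,0,0,0,0.7,0],[0,0,0,0,0.7,0]],
  ],
)

```text
clock: 53.07
eef_pos: [645.7, -12.3, 183.8]
tool_rot: [-1.566, -0.004, -1.012]
force: [-0.8, -0.9, -0.5]
width: 8.5
```

Run:
```python
from h import *
print(readout.read_state()['torque'])
rows([(644,-14.,188,-54)],13)
```

```text
[-0.20047843  0.07105105  1.03189626]
t 53.07 p [645.7 -12.3 183.8] rpy [-89.7  -0.2 -58. ] F [-0.8 -0.9 -0.5] w 8.5 q [-0.41  0.77  0.7   1.6  -0.57  0.98 -0.55]
[[[0.01,-0.1,-0.06,-0.05,-0.8,0.04]]]
```

Request:
apply_moves(
  commands=[
    [[0,0,0,0,0,0],[0,0,0,0,0,0]],
  ],
)

```text
clock: 53.23
eef_pos: [645.7, -12.3, 183.8]
tool_rot: [-1.567, -0.005, -1.001]
force: [-0.5, -1.1, -0.2]
width: 8.6
```

Request:
apply_moves(
  commands=[
    [[0,0,0,0,0,0],[0,0,0,0,0,0],[0,-0.5,0,0,0,0],[0,-0.8,0,0,0,0],[0,-0.9,0,0,0,0],[0,-0.9,0,0,0,0],[0,0,0,0,0,0]],
  ],
  claw=22,
)

```text
clock: 53.82
eef_pos: [643.4, -10.9, 309.6]
tool_rot: [-1.57, 0.003, -0.997]
force: [1.0, -1.2, 1.4]
width: 22.2
```

Run:
```python
from h import *
rows([(450,-100,320,0),(430,-200,320,0),(400,-330,320,0)],40)
```

```text
t 53.82 p [643.4 -10.9 309.6] rpy [-90.    0.2 -57.1] F [ 1.  -1.2  1.4] w 22.2 q [-0.44  0.65  0.77  1.44 -0.47  1.23 -0.62]
[[[-0.06,-0.02,-0.44,0,-0.95,0], [-0.1,-0.02,-0.43,0,-0.95,0], [-0.13,-0.02,-0.42,0,-0.95,0], [-0.17,-0.02,-0.41,0,-0.95,0], [-0.2,-0.02,-0.39,0,-0.95,0], [-0.23,-0.02,-0.38,0,-0.95,0], [-0.27,-0.02,-0.36,0,-0.95,0], [-0.29,-0.02,-0.33,0,-0.95,0]]]
[[[-0.32,-0.02,-0.31,0,-0.95,0], [-0.34,-0.02,-0.28,0,-0.95,0], [-0.37,-0.02,-0.25,0,-0.95,0], [-0.39,-0.02,-0.22,0,-0.95,0], [-0.17,0,-0.83,0,0,0], [-0.17,0,-0.83,0,0,0], [-0.17,0,-0.83,0,0,0], [-0.19,0,-0.81,0,0,0]]]
[[[-0.19,0,-0.81,0,0,0], [-0.19,0,-0.81,0,0,0], [-0.19,0,-0.81,0,0,0]]]
```

Request:
apply_moves(
  commands=[
    [[-0.06,-0.05,-0.44,0,-0.95,0],[-0.1,-0.05,-0.43,0,-0.95,0],[-0.13,-0.05,-0.42,0,-0.95,0],[-0.17,-0.05,-0.41,0,-0.95,0],[-0.2,-0.02,-0.39,0,-0.95,0],[-0.23,-0.02,-0.38,0,-0.95,0],[-0.27,-0.02,-0.36,0,-0.95,0],[-0.29,-0.02,-0.33,0,-0.95,0]],
  ],
)

```text
clock: 54.48
eef_pos: [515.0, -71.6, 322.1]
tool_rot: [-1.561, -0.008, -0.294]
force: [0.5, -0.3, 0.8]
width: 21.8
```

Request:
apply_moves(
  commands=[
    [[-0.32,-0.02,-0.31,0,-0.95,0],[-0.34,-0.02,-0.28,0,-0.95,0],[-0.37,-0.02,-0.25,0,-0.95,0],[-0.39,-0.02,-0.22,0,-0.95,0],[-0.17,0,-0.83,0,0,0],[-0.17,0,-0.83,0,0,0],[-0.17,0,-0.83,0,0,0],[-0.19,0,-0.81,0,0,0]],
  ],
)

```text
clock: 55.15
eef_pos: [425.6, -236.4, 323.2]
tool_rot: [-1.554, -0.018, 0.073]
force: [1.2, -0.7, 0.3]
width: 21.8
```

Request:
apply_moves(
  commands=[
    [[-0.19,0,-0.81,0,0,0],[-0.19,0,-0.81,0,0,0],[-0.19,0,-0.81,0,0,0],[0,0,0,0,0,0]],
  ],
)

```text
clock: 55.48
eef_pos: [405.6, -346.6, 321.8]
tool_rot: [-1.559, -0.022, 0.065]
force: [-0.9, -1.0, 0.4]
width: 22.1
```

Run:
```python
from h import *
d=snap('top');overlay(d,CP,(212,148,322,262),5.2,'a.png');s=snap('side');overlay(s,CP,(205,130,315,244),5.2,'b.png')
a=cv2.imread('pics/a.png');b=cv2.imread('pics/b.png');h=min(len(a),len(b));cv2.imwrite('pics/n8.png',cv2.resize(np.hstack([a[:h],b[:h]]),None,fx=.69,fy=.69,interpolation=cv2.INTER_AREA))
```

```text
(no output)
```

View pics/n8.png

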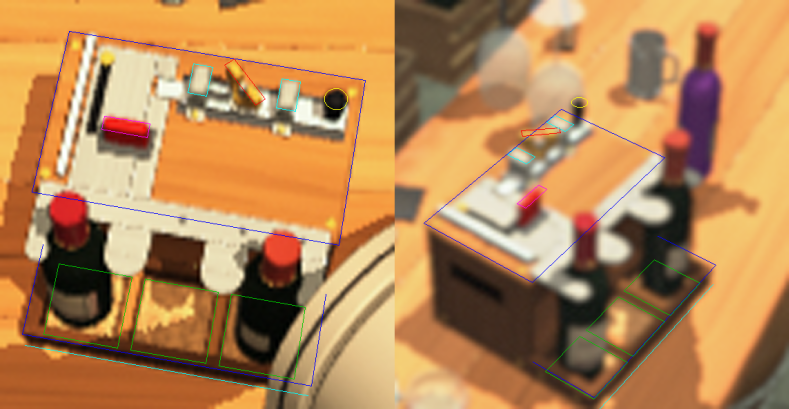

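Everything lines up with the model at home. One numeric comparison with the start picture, then I hand in.

Run:
```python
from h import *
a=cv2.imread('pics/top0.png').astype(int);b=snap('top')['image'][:,:,::-1].astype(int)
for n,(x0,y0,x1,y1) in dict(nut=(274,164,287,182),knob=(300,170,311,184),handle=(238,178,256,194),comb=(225,200,300,212),deck=(265,185,300,205),votive=(180,180,212,212),glass=(335,145,385,185),cup=(380,170,412,205)).items(): print(n,np.abs(a-b)[y0:y1,x0:x1].mean().round(1),np.abs(a-b)[y0:y1,x0:x1].max())
```

```text
nut 4.9 78
knob 7.4 94
handle 5.3 80
comb 15.1 198
deck 0.6 4
votive 0.6 3
glass 0.6 12
cup 9.4 205
```

Run:
```python
from h import *
a=cv2.imread('pics/top0.png').astype(float);b=snap('top')['image'][:,:,::-1].astype(float)
def shift(x0,y0,x1,y1):
    from scipy.optimize import minimize
    from scipy.ndimage import shift as sh
    A=a.mean(2);B=b.mean(2);
    f=lambda s:((sh(A,s,order=1)-B)[y0:y1,x0:x1]**2).mean()
    A=A[y0-8:y1+8,x0-8:x1+8];B=B[y0-8:y1+8,x0-8:x1+8]
    f=lambda s:((sh(A,s,order=1)-B)[8:-8,8:-8]**2).mean()
    r=minimize(f,[0.05,.05],method='Nelder-Mead',options=dict(initial_simplex=[[0,0],[.5,0],[0,.5]]));return r.x.round(2),round(f([0,0]),1),round(r.fun,1)
for n,bx in dict(nut=(274,164,287,182),knob=(300,170,311,184),handle=(238,178,256,194)).items(): print(n,'dy,dx px',shift(*bx))
im=np.hstack([cv2.resize(i[160:197,236:313].astype(np.uint8),None,fx=5,fy=5,interpolation=cv2.INTER_CUBIC) for i in(a,b)])
cup=np.hstack([cv2.resize(i[150:230,340:417].astype(np.uint8),None,fx=5,fy=5) for i in(a,b)])
cv2.imwrite('pics/n9.png',np.vstack([im,cup]))
```

```text
nut dy,dx px (array([ 0.04, -0.02]), np.float64(87.4), np.float64(85.1))
knob dy,dx px (array([0.07, 0.25]), np.float64(276.3), np.float64(156.0))
handle dy,dx px (array([-0.17,  0.06]), np.float64(113.7), np.float64(78.5))
```

View pics/n9.png

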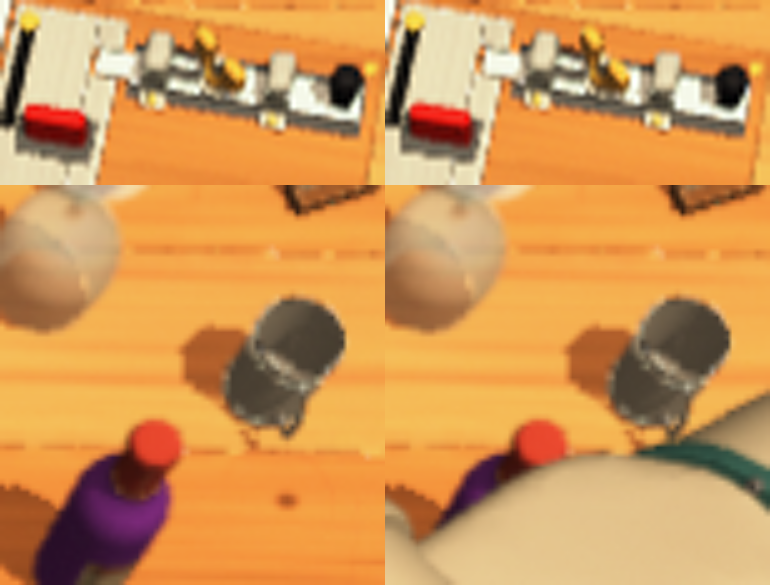

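```bash
python3 -c "
from cell import finish_job;print(finish_job())"
```

```text
the job is handed in; nothing more can be done
None
```

I did the whole job in the order asked and handed it in at about 56 s on the robot's clock, with the arm clear of everything.

- **Opening:** I backed the wing nut off about 4.6 rad in three regrasped arcs and drew the lock bolt about 22 mm to its stop. I then pushed the neck bar about 64 mm (65 mm nominal) back, until it would go no further.
- **Bottles:** Only two loose half-bottles were on the bar. They now stand upright in the left and right wells.
- **Closing:** I pulled the neck bar home until it stopped, pushed the bolt home until it stopped, and turned the nut down onto its stop at about 1 N m.

**Last checks against the start picture:**
- **Nut:** It matches to within 0.1 px.
- **Neck bar handle:** It differs by 0.2 px, about 0.5 mm, which is within the stated play.
- **Bolt knob:** It differs by 0.25 px, so the bolt may sit about 0.6 mm short of its original place. I did not push it again.
- **Bystanders:** The votive and wine glass show no change. The cup looks the same in the pictures, though the arm hid the area just below it. The purple and orange bottles and the cage were not touched.
- **Contact:** One fingertip brushed the nut with about 3 N during a regrasp. The left bottle was pressed onto its well floor with about 37 N through the grip, and it settled upright.

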